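# Put away the electromagnet kit

## Robot

A 7-joint arm with a two-finger parallel gripper is mounted at the origin on the work surface. World frame = base frame: x ahead of the robot, y to its left, z up, the work surface at z = 0. Lengths are in mm, angles in rad, forces in N, time in s.
With the tool pointing down it reaches from about 425 to 875 mm from the base axis. Payload 4.7 kg.
Tool frame: the origin (TCP) lies at the very end of the fingers, on their centre line; the grasp point (between the pads) lies 19 mm behind it; z points along the fingers, y is the line along which they close (so a half turn about z gives the same grasp; the last joint's range is limited). The gripper opens to 87 mm and grips with 3 to 60 N. Pads are 19 mm wide; open, the fingers measure 117 mm over their backs; the gripper's body (75 mm by 190 mm) begins 51 mm behind the grasp point.
Start: joints at [1.209, 0.321, -0.07, 1.45, 0.023, 1.371, -0.057], TCP at [238.543, -604.668, 222.587] pointing down, gripper open.
Joint ranges: [-2.86, 2.86], [-0.3, 2.09], [-1.38, 1.24], [0.06, 2.45], [-1.56, 4.7], [0.09, 2.05], [-2.69, 2.69]. Speed limits (rad/s): [2.57, 2.57, 3.14, 3.14, 3.14, 3.14, 3.14].

## Interface

Orientations are given as a rotation vector (axis times angle).
In Python, from plant import readout, vision, job_done, models gives the robot as it stands. The module is installed in compiled form; this text tells all that it offers.
- The arm moves only by the tool move_arm, never from a script. Its argument "commands" is a list of rows, each an object of numbers: "x", "y", "z": the shift along the tool's x, y, z each as a share of 150 mm, from -1 to 1; "ax", "ay", "az": the turn, a rotation vector about the tool's x, y, z each as a share of 2 rad, from -1 to 1. A call has 1 to 12 rows; each row shifts and turns the commanded pose from where the row before left it, along the tool's axes as they then stand; what a row does not reach is not made up. A row lasts 1/12 s, in which the tool goes at most 41.7 mm and 7.16 degrees, less where a joint would pass 70% of its speed; a pose out of reach is approached as far as the arm can. A call with a number of a shift or a turn outside -1 to 1 is refused whole. A call with a gripper value outside its range is refused whole. "jaw" is the opening, from 0 (shut) to 1 (fully open), set as the call begins (left out, the last holds). The fingers move at their own pace and stop on an object; "squeeze" is the grip in N (left out, the last holds). Time passes only in rows, so rows that do not move let the fingers close. It gives the time, the measured TCP pose, the force, the opening and the grip force at its end, in the units of the state.
- readout.sense(): the state, without advancing time (a new reading comes with each control period).
- vision.get_image(name): name is "scene" or "top"; returns the picture (480x640x3 uint8, red, green, blue); there is no depth.
- vision.camera_info(name): a dict with "K" (3x3 intrinsics, pixels), "T" (4x4, takes a point from camera to world coordinates). Camera axes: x right, y down, z forward; pixel columns grow to the right and rows downward; lengths in mm; the calibration is good to about 2 mm. A picture is of the moment at which its call begins. camera_info takes no time and is no camera call.
- job_done(): hands the job in; it is judged then, once.
Trained networks look in the newest picture that a camera, given by its name, has taken for a name from the list of things; names that differ only in an ending like _2 or _b are one class to them, and where a whole thing is asked for, a point or a joint stands for the part that bears it (a point fixed in the world has none). Each returns a list of dicts, best first, with "conf" (0 to 1); they miss things now and then, are a little off and sometimes report something else, mostly with a low value. They report only what shows in the picture. A call takes as long as a camera call. They do not tell look-alikes from the thing itself.
- models.masks_of(target, camera): "region" (480x640 bool, what is visible of it).
- models.landmark_of(target, camera): "point" ([x, y, z] in mm, in world coordinates, good to about 4 mm: a listed point, or the origin of a listed thing).
The state is a dict: "time": time; "joint_positions": joint angles; "qd": joint speeds; "joint_torque": joint torques, N m; "tool_pos": TCP position; "orientation": TCP orientation; "ft_force": force on the tool from outside, world axes, zero at the start; "wrist_torque": the same for the moment, N m; "width": finger opening in mm; "finger_force": force on a finger pad.
Only numpy, scipy, OpenCV 4.12 (cv2) and the standard library are available. Lean on these libraries where they do the work, as an engineer would, in place of code of your own. Each camera call takes 0.05 s, during which the arm holds its last target. There are 200 camera calls.

## Task

The lesson is over: put the electromagnet kit away. Draw the lid of the storage case fully open by its knob, take every iron rod out of its coil and let it down into an empty well until it rests on the bottom, then push the lid fully home; hang each iron yoke astride the wooden bar of its stand, before or after, whenever it suits you. Leave the dish, funnel and thermometer case where they are.

Things in the scene. Friction and masses are not known exactly. Their poses are not given: they have to be found in the camera images.
- case: Fixed beech case, 90 (its x) x 300 (its y) x 164 mm high; origin: centre of underside; front (-x) faces the robot, turned up to 0.12 rad. Six blind wells along its y, 42 mm apart, in the floor (130 mm above the table) of a trough 66 mm wide, 276 mm long; trough's front and back rims 146 mm high. A sliding lid (underside 147, top 153 mm high) covers it when shut.
- well1 (a point): Centre of the mouth of well 1 (counted along the case's y), at trough floor level; axes as the case's. Well 14 mm wide with a 2 mm chamfer, 118 mm deep, flat closed bottom. A rod on the bottom stands 12 mm proud of the trough floor; the lid clears it by 5 mm, but a rod not down blocks the lid. One or two wells hold a rod from the start.
- well2 (a point): Centre of the mouth of well 2 (counted along the case's y), at trough floor level; axes as the case's. Well 14 mm wide with a 2 mm chamfer, 118 mm deep, flat closed bottom. A rod on the bottom stands 12 mm proud of the trough floor; the lid clears it by 5 mm, but a rod not down blocks the lid. One or two wells hold a rod from the start.
- well3 (a point): Centre of the mouth of well 3 (counted along the case's y), at trough floor level; axes as the case's. Well 14 mm wide with a 2 mm chamfer, 118 mm deep, flat closed bottom. A rod on the bottom stands 12 mm proud of the trough floor; the lid clears it by 5 mm, but a rod not down blocks the lid. One or two wells hold a rod from the start.
- well4 (a point): Centre of the mouth of well 4 (counted along the case's y), at trough floor level; axes as the case's. Well 14 mm wide with a 2 mm chamfer, 118 mm deep, flat closed bottom. A rod on the bottom stands 12 mm proud of the trough floor; the lid clears it by 5 mm, but a rod not down blocks the lid. One or two wells hold a rod from the start.
- well5 (a point): Centre of the mouth of well 5 (counted along the case's y), at trough floor level; axes as the case's. Well 14 mm wide with a 2 mm chamfer, 118 mm deep, flat closed bottom. A rod on the bottom stands 12 mm proud of the trough floor; the lid clears it by 5 mm, but a rod not down blocks the lid. One or two wells hold a rod from the start.
- well6 (a point): Centre of the mouth of well 6 (counted along the case's y), at trough floor level; axes as the case's. Well 14 mm wide with a 2 mm chamfer, 118 mm deep, flat closed bottom. A rod on the bottom stands 12 mm proud of the trough floor; the lid clears it by 5 mm, but a rod not down blocks the lid. One or two wells hold a rod from the start.
- lid (a joint): Slide of the lid, in m: 0 = fully shut (as at the start), 0.075 = fully open, drawn along the case's -x, toward the robot. A spring ball catch holds it at each end (about 5 N to pass it); between them 1.5 N of friction; it stays where it is left. Open, it juts 75 mm out in front of the case at the same height and leaves the trough clear from above.
- knob (a point): Centre of the top of the lid's upright brass knob: head 22 mm in diameter, 14 mm high, on a 12 mm thick neck; this point is 177 mm above the table, 24 mm above the lid's top face. On the middle of the lid near its front edge, 33 mm in front of the row of wells when shut; moves with the lid.
- rod1: Loose iron rod, 10 mm in diameter, 130 mm long, 80 g; origin: centre of its lower end, z up along it. Starts upright, leaning up to 0.05 rad, in the 12.4 mm bore (bottom 50 mm above the table) of a fixed coil: 76 mm square base, winding flanges 58 mm wide, 110 mm high in all; the rod's upper end is 180 mm above the table. Some coils are empty: that rod is absent (None).
- rod2: Loose iron rod, 10 mm in diameter, 130 mm long, 80 g; origin: centre of its lower end, z up along it. Starts upright, leaning up to 0.05 rad, in the 12.4 mm bore (bottom 50 mm above the table) of a fixed coil: 76 mm square base, winding flanges 58 mm wide, 110 mm high in all; the rod's upper end is 180 mm above the table. Some coils are empty: that rod is absent (None).
- rod3: Loose iron rod, 10 mm in diameter, 130 mm long, 80 g; origin: centre of its lower end, z up along it. Starts upright, leaning up to 0.05 rad, in the 12.4 mm bore (bottom 50 mm above the table) of a fixed coil: 76 mm square base, winding flanges 58 mm wide, 110 mm high in all; the rod's upper end is 180 mm above the table. Some coils are empty: that rod is absent (None).
- rod4: Loose iron rod, 10 mm in diameter, 130 mm long, 80 g; origin: centre of its lower end, z up along it. Starts upright, leaning up to 0.05 rad, in the 12.4 mm bore (bottom 50 mm above the table) of a fixed coil: 76 mm square base, winding flanges 58 mm wide, 110 mm high in all; the rod's upper end is 180 mm above the table. Some coils are empty: that rod is absent (None).
- stored1: Iron rod, the same as the others (10 x 130 mm, origin at its lower end, z up along its axis), that already stands on the bottom of one of the wells. May be absent (None).
- stored2: Iron rod, the same as the others (10 x 130 mm, origin at its lower end, z up along its axis), that already stands on the bottom of one of the wells. May be absent (None).
- stored3: Iron rod, the same as the others (10 x 130 mm, origin at its lower end, z up along its axis), that already stands on the bottom of one of the wells. May be absent (None).
- yoke1: Loose iron yoke (square U upside down), dark strip 60 mm wide (its y), 8 mm thick, bent to an arch 62 mm over the legs (its x), 46 mm between them, 54 mm high, 0.55 kg. Origin: midway between the feet at foot level, 46 mm below the crown's flat underside; z up. Starts on its feet, legs roughly left and right of each other; stands firmly when pushed.
- yoke2: Loose iron yoke (square U upside down), dark strip 60 mm wide (its y), 8 mm thick, bent to an arch 62 mm over the legs (its x), 46 mm between them, 54 mm high, 0.55 kg. Origin: midway between the feet at foot level, 46 mm below the crown's flat underside; z up. Starts on its feet, legs roughly left and right of each other; stands firmly when pushed.
- bar_top (a point): Centre of the flat top face of the fixed stand's beech bar, 68 mm above the table. The bar, 30 mm wide (x) and 22 mm high, runs along this point's y, roughly away from the robot, 216 mm between two cheeks 76 mm high, over a foot 90 mm wide, 12 mm high. z up. A yoke astride it has its x across the bar, its crown flat on this face, its feet 22 mm above the table.
- dish: Bystander: white porcelain evaporating dish, 84 mm across, 34 mm high, origin at the centre of its underside.
- funnel: Bystander: green glass funnel standing mouth down, 84 mm across, 100 mm high, origin at the centre of its rim plane.
- thermo_case: Bystander: brass thermometer case, a tube 26 mm thick and 150 mm long lying in front of the storage case, along its own x; origin below its middle.
There are look-alikes about, which are no part of the job. Leave any white look-alike of the yoke2 alone.

How it is judged:
By the outcome, as a careful person would: the job done as asked, in the order asked, and still so for the second after the job is handed in, with the robot touching nothing.
Of rod1, rod2, rod3, rod4 only 3 to 4 are there at a start; the rules pass over those that are not, and their reading is None.
Of stored1, stored2, stored3 only 1 to 2 are there at a start; the rules pass over those that are not, and their reading is None.
At some moment in a run one of yoke1, yoke2 may be knocked a few centimetres aside while the robot is not near it.
It also fails if it takes over 210 s, if anything falls off the work surface, if the arm or the gripper's body presses on something with over 40 N, if the wrist force passes 120 N, or if a joint passes its speed limit or range.

## Working session

There is one attempt and no reset: what is moved stays moved. The work goes in short steps, Python scripts to look and compute and a tool call to move; the robot and the scene stay as the last step left them, time stands still between calls to the robot, and variables do not carry over. Pictures are saved under pics/ and viewed, at most 14 in all, crops included, and the job is handed in when it is done.

Besides the shell and the picture viewer there is one more tool, called after "Call:" as name(argument=value, ...), one argument or row to a line, values as JSON. move_arm: Moves the arm, as the interface text tells. Shift numbers are shares of 150 mm and turn numbers shares of 2 rad, none past 1 either way. Its arguments: {"type":"object","properties":{"commands":{"type":"array"},"jaw":{"type":"number"},"squeeze":{"type":"number"}},"required":["commands"]}

```bash
mkdir -p pics
python3 - <<'E'
from plant import readout, vision, models
import cv2, numpy as np
s=readout.sense(); print(s['time'],s['tool_pos'],s['orientation'],s['width'],s['ft_force'])
for c in('scene','top'):
    im=vision.get_image(c); cv2.imwrite(f'pics/{c}0.png',im[...,::-1])
    i=vision.camera_info(c); print(c,np.round(i['K'],1).tolist(),np.round(i['T'],3).tolist())
    for t in ('case','well1','well2','well3','well4','well5','well6','knob','rod1','stored1','yoke1','bar_top','dish','funnel','thermo_case'):
        print(t,[(round(r['conf'],2),np.round(r['point']).tolist()) for r in models.landmark_of(t,c)])
E
```

```text
0.0 [ 238.33636967 -604.13262748  221.46462302] [-3.08445126e+00 -5.86626304e-01  7.28637898e-04] 87.14462107928175 [0.35944103 0.32068362 0.16615904]
scene [[469.7, 0.0, 321.7], [0.0, 469.7, 244.9], [0.0, 0.0, 1.0]] [[-0.749, 0.346, -0.565, 1002.878], [0.662, 0.419, -0.621, 597.157], [0.022, -0.84, -0.543, 629.971], [0.0, 0.0, 0.0, 1.0]]
case [(0.78, [676.0, 30.0, 0.0]), (0.62, [678.0, 8.0, 132.0])]
well1 [(0.91, [668.0, -79.0, 128.0]), (0.91, [671.0, -34.0, 132.0]), (0.72, [672.0, 47.0, 130.0]), (0.72, [681.0, 91.0, 134.0]), (0.7, [676.0, 8.0, 131.0]), (0.57, [676.0, 129.0, 137.0])]
well2 [(0.91, [668.0, -79.0, 128.0]), (0.91, [671.0, -34.0, 132.0]), (0.72, [672.0, 47.0, 130.0]), (0.72, [681.0, 91.0, 134.0]), (0.7, [676.0, 8.0, 131.0]), (0.57, [676.0, 129.0, 137.0])]
well3 [(0.91, [668.0, -79.0, 128.0]), (0.91, [671.0, -34.0, 132.0]), (0.72, [672.0, 47.0, 130.0]), (0.72, [681.0, 91.0, 134.0]), (0.7, [676.0, 8.0, 131.0]), (0.57, [676.0, 129.0, 137.0])]
well4 [(0.91, [668.0, -79.0, 128.0]), (0.91, [671.0, -34.0, 132.0]), (0.72, [672.0, 47.0, 130.0]), (0.72, [681.0, 91.0, 134.0]), (0.
[... 1713 characters left out ...]
)]
well6 [(0.98, [679.0, 132.0, 130.0]), (0.89, [680.0, 49.0, 131.0]), (0.84, [677.0, 2.0, 130.0]), (0.6, [673.0, -78.0, 133.0]), (0.6, [672.0, -34.0, 132.0])]
knob [(0.72, [639.0, 31.0, 176.0])]
rod1 [(0.56, [543.0, 284.0, 44.0]), (0.47, [575.0, 421.0, 49.0]), (0.42, [456.0, 326.0, 52.0])]
stored1 [(0.46, [678.0, 94.0, 131.0])]
yoke1 [(0.96, [427.0, -84.0, 1.0]), (0.71, [437.0, -238.0, -3.0]), (0.66, [244.0, -326.0, -0.0]), (0.55, [322.0, -218.0, 0.0]), (0.49, [638.0, 32.0, 176.0]), (0.3, [678.0, 96.0, 130.0])]
bar_top [(0.55, [518.0, -367.0, 66.0])]
dish [(0.75, [642.0, -216.0, -1.0])]
funnel [(0.64, [704.0, 324.0, 0.0]), (0.25, [676.0, 25.0, 3.0])]
thermo_case [(0.56, [572.0, 15.0, 2.0])]
```

View pics/scene0.png

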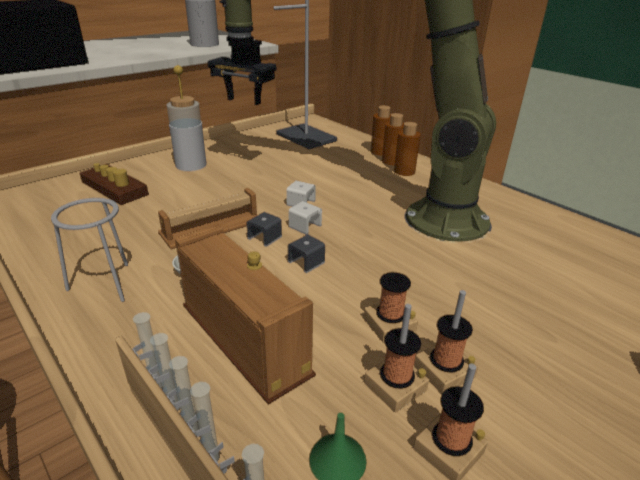

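View pics/top0.png

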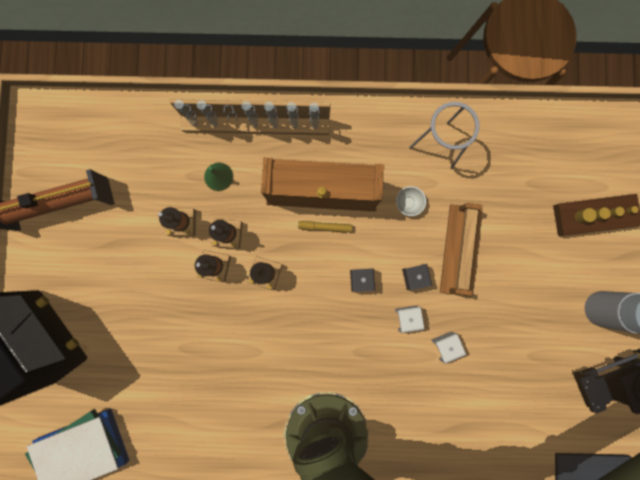

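The top view shows dark yokes at (363,281) and (418,278), white look-alikes at (411,320) and (451,348), the stand at (462,250) and the shut case with its knob at (321,191). Rods stand in three coils at (174,218), (222,232) and (208,266). The coil at (264,272) is empty. Next I'll measure yaws and rod tips.

```bash
cat > h.py <<'E'
from plant import readout, vision, models
import cv2, numpy as np
from scipy.spatial.transform import Rotation as R
I={c:vision.camera_info(c) for c in('scene','top')}
def proj(c,P):
    T=I[c]['T']; p=(np.asarray(P,float).reshape(-1,3)-T[:3,3])@T[:3,:3]; q=p@I[c]['K'].T
    return q[:,:2]/q[:,2:]
def atz(c,uv,z):
    T=I[c]['T']; uv=np.asarray(uv,float).reshape(-1,2)
    d=np.c_[uv,np.ones(len(uv))]@np.linalg.inv(I[c]['K']).T@T[:3,:3].T
    return T[:3,3]+d*((z-T[2,3])/d[:,2])[:,None]
def tri(us,ut):
    P=[I[c]['K']@np.linalg.inv(I[c]['T'])[:3] for c in('scene','top')]
    X=cv2.triangulatePoints(P[0],P[1],np.array(us,float).reshape(2,1),np.array(ut,float).reshape(2,1)); return (X[:3]/X[3]).ravel()
def tool():
    s=readout.sense(); M=R.from_rotvec(s['orientation']).as_matrix()
    return s,M,np.arctan2(M[1,0],M[0,0])
def go(target,yaw=None,n=None):
    """shift in tool axes (shares) from the present measured pose; turn first if yaw given"""
    s,M,y=tool(); out=''
    if yaw is not None:
        dz=-((yaw-y+np.pi/2)%np.pi-np.pi/2); out=f'turn az {dz/2:.3f} ({abs(dz)/.125:.1f} rows) '
        M=R.from_rotvec([0,0,-dz]).as_matrix()@M
    d=M.T@(np.array(target)-s['tool_pos']); print(out,'shift shares',np.round(d/150,3),'rows>=',round(np.linalg.norm(d)/41.7,1))
E
python3 - <<'E'
from h import *
for c in('scene','top'):
    im=vision.get_image(c); m={}
    for t,z in(('yoke1',54),('bar_top',68),('lid',153),('knob',177),('rod1',180),('thermo_case',26)):
        for r in models.masks_of(t,c):
            if r['conf']<.3: continue
            v,u=np.nonzero(r['region']); p=np.c_[u,v].astype(np.float32)
            q=atz(c,p,z)[:,:2].astype(np.float32)
            (cx,cy),(w,h),a=cv2.minAreaRect(q)
            o=np.round(atz(c,[p.mean(0)],z)[0][:2])
            print(c,t,round(r['conf'],2),'uv',np.round(p.mean(0),1),'box',p.min(0),p.max(0),'n',len(p),'rect',np.round([cx,cy,w,h,a],1),'col',im[v,u].mean(0).round())
# crops
a=vision.get_image('scene'); b=vision.get_image('top')
A=cv2.resize(a[270:450,360:500],None,fx=3,fy=3,interpolation=cv2.INTER_CUBIC)[:540]
B=cv2.resize(b[195:285,150:280],None,fx=3,fy=3,interpolation=cv2.INTER_CUBIC)
o=np.zeros((600,800,3),np.uint8); o[:540,:400]=A[:540,:400]; o[:270,405:795]=B
cv2.imwrite('pics/crop1.png',o[...,::-1])
E
```

```text
scene yoke1 0.96 uv [303.8 216.2] box [289. 202.] [321. 233.] n 763 rect [ 349.3 -185.2  155.9   81.8   50.9] col [144. 140. 132.]
scene yoke1 0.77 uv [264.7 226.9] box [247. 212.] [280. 244.] n 767 rect [ 459.3 -209.3  149.5   79.5   52.8] col [56. 56. 56.]
scene yoke1 0.62 uv [307.  251.7] box [287. 234.] [324. 272.] n 1011 rect [449.4 -63.5 150.3  83.7  50.6] col [63. 61. 60.]
scene yoke1 0.61 uv [299.3 191.9] box [286. 181.] [315. 204.] n 538 rect [ 275.5 -298.7  142.6   78.5   42.9] col [154. 150. 141.]
scene bar_top 0.61 uv [208.3 216. ] box [157. 187.] [256. 248.] n 2942 rect [ 530.4 -314.4  185.9  283.4   84.4] col [124.  94.  61.]
scene knob 0.75 uv [239.3 275.3] box [179. 233.] [299. 327.] n 4868 rect [683.4  53.9 258.1 101.9  87.7] col [139.  98.  58.]
scene knob 0.72 uv [175.8 263.2] box [172. 255.] [179. 271.] n 86 rect [755.6 -34.   48.5  10.1  67.2] col [144. 139. 126.]
scene knob 0.58 uv [246.9 311.3] box [175. 224.] [314. 403.] n 14561 rect [718.   94.8 410.7 159.5  85.6] col [112.  78.  46.]
scene rod1 0.71 uv [264.3 226.9] box [246. 211.] [281. 245.] n 840 rect [57
[... 1230 characters left out ...]
 [270. 159.] [374. 200.] n 3673 rect [673.9  24.1 258.4  90.9  88.1] col [152. 103.  56.]
top knob 0.72 uv [322.2 179.7] box [271. 160.] [374. 200.] n 3617 rect [669.5  24.  252.3  90.1  87.9] col [152. 103.  56.]
top rod1 0.57 uv [165.6 216.2] box [159. 213.] [172. 219.] n 57 rect [569.3 401.4  34.    9.9  72.9] col [72. 65. 58.]
top rod1 0.53 uv [201.1 265. ] box [196. 263.] [206. 267.] n 43 rect [453.7 310.9   9.6  24.1   1.3] col [83. 77. 71.]
top rod1 0.36 uv [216.9 229.2] box [213. 227.] [221. 232.] n 36 rect [540.9 276.1  21.8   9.7  64.8] col [69. 63. 57.]
top thermo_case 0.76 uv [324.1 226.6] box [298. 221.] [352. 232.] n 467 rect [570.   13.3 149.5  28.1  89.2] col [146. 116.  54.]
```

View pics/crop1.png

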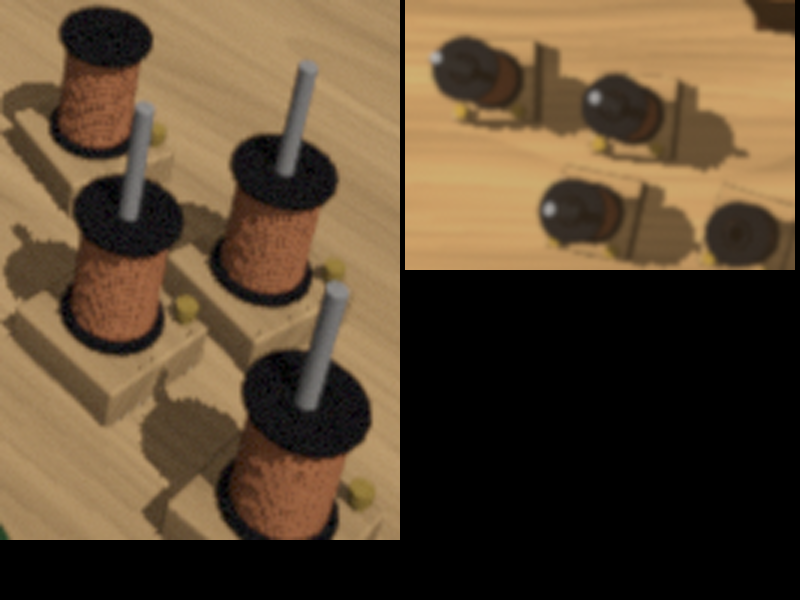

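Pixel picks from the crops, as scene and top pairs of rod tops:
- A: (408.3,305.7) and (213.7,227.7)
- B: (462.3,292.3) and (197.7,264.7)
- C: (472.3,366.3) and (160.7,214.3)

The empty coil really is empty.

Run:
```python
from h import *
for n,s,t in(('A',(408.3,305.7),(213.7,227.7)),('B',(462.3,292.3),(197.7,264.7)),('C',(472.3,366.3),(160.7,214.3)),('knob',(254,258),(321.5,191))):
    print(n,tri(s,t).round(1),atz('scene',s,180).round(1),atz('top',t,180).round(1))
for k in (638,31,177),(642,29,177): print(proj('scene',k).round(1),proj('top',k).round(1))
# precise knob: yellow blob in both images
for c,(u0,u1,v0,v1) in (('scene',(244,266,246,272)),('top',(308,334,182,202))):
    im=vision.get_image(c)[v0:v1,u0:u1]; hsv=cv2.cvtColor(im,cv2.COLOR_RGB2HSV)
    m=(hsv[...,0]>20)&(hsv[...,0]<32)&(hsv[...,1]>130); v,u=np.nonzero(m); print(c,m.sum(),u.min()+u0,u.max()+u0,v.min()+v0,v.max()+v0,u.mean()+u0,v.mean()+v0)
print(tool()[0]['tool_pos'],tool()[2])
go((641,30,260),-0.03+np.pi/2)
```

```text
A [543.8 285.5 177.6] [[545.3 287.9 180. ]] [[544.4 283.9 180. ]]
B [454.1 319.7 178. ] [[456.2 321.2 180. ]] [[454.3 318.9 180. ]]
C [573.6 415.5 177.4] [[575.  417.4 180. ]] [[574.  413.4 180. ]]
knob [641.3  26.1 169.2] [[649.3  40.  180. ]] [[639.8  25.6 180. ]]
[[256.6 254.7]] [[319.3 191.9]]
[[254.  255.1]] [[320.1 190.3]]
scene 160 248 261 252 268 254.25 260.08125
top 47 318 325 188 196 321.1914893617021 191.5531914893617
[ 238.56958909 -604.6848273   222.60057911] 0.3758160873608567
turn az -0.582 (9.3 rows)  shift shares [ 4.31   2.555 -0.249] rows>= 18.0
```

Call:
move_arm(
  commands=[
    {"az": -0.0582, "z": -0.025},
    {"az": -0.0582, "z": -0.025},
    {"az": -0.0582, "z": -0.025},
    {"az": -0.0582, "z": -0.025},
    {"az": -0.0582, "z": -0.025},
    {"az": -0.0582, "z": -0.025},
    {"az": -0.0582, "z": -0.025},
    {"az": -0.0582, "z": -0.025},
    {"az": -0.0582, "z": -0.025},
    {"az": -0.0582, "z": -0.025},
  ],
  jaw=0.6,
)

```text
validation failed for argument at $.co...
```

Call:
move_arm(
  commands=[
    {"x": 0.21, "y": 0.125},
    {"x": 0.21, "y": 0.125},
    {"x": 0.21, "y": 0.125},
    {"x": 0.21, "y": 0.125},
    {"x": 0.21, "y": 0.125},
    {"x": 0.21, "y": 0.125},
    {"x": 0.21, "y": 0.125},
    {"x": 0.21, "y": 0.125},
    {"x": 0.21, "y": 0.125},
    {"x": 0.21, "y": 0.125},
  ],
)

```text
validation failed for argument at $.co...
```

Call:
move_arm(
  commands=[
    {"x": 0.21, "y": 0.125},
    {"x": 0.21, "y": 0.125},
    {"x": 0.21, "y": 0.125},
    {"x": 0.21, "y": 0.125},
    {"x": 0.21, "y": 0.125},
    {"x": 0.21, "y": 0.125},
    {"x": 0.21, "y": 0.125},
    {"x": 0.21, "y": 0.125},
    {"x": 0.1, "y": 0.06},
    {},
  ],
)

```text
validation failed for argument at $.co...
```

Run:
```python
from h import *
s,M,y=tool();print(s['time'],s['tool_pos'],y,M[:,2],s['joint_positions'].round(2) if hasattr(s['joint_positions'],'round') else s['joint_positions'],s['width'])
go((640.5,27,157),-0.03+np.pi/2)
```

```text
2.5 [ 238.56958909 -604.6848273   222.60057911] 0.3758160873608567 [ 2.89503762e-05 -1.45742298e-04 -9.99999989e-01] [ 1.21  0.32 -0.07  1.45  0.02  1.37 -0.06] 86.976239312473
turn az -0.582 (9.3 rows)  shift shares [4.29  2.552 0.438] rows>= 18.0
```

Call:
move_arm(
  commands=[
    {"x": 0, "y": 0, "z": -0.025, "ax": 0, "ay": 0, "az": -0.0582},
    {"x": 0, "y": 0, "z": -0.025, "ax": 0, "ay": 0, "az": -0.0582},
    {"x": 0, "y": 0, "z": -0.025, "ax": 0, "ay": 0, "az": -0.0582},
    {"x": 0, "y": 0, "z": -0.025, "ax": 0, "ay": 0, "az": -0.0582},
    {"x": 0, "y": 0, "z": -0.025, "ax": 0, "ay": 0, "az": -0.0582},
    {"x": 0, "y": 0, "z": -0.025, "ax": 0, "ay": 0, "az": -0.0582},
    {"x": 0, "y": 0, "z": -0.025, "ax": 0, "ay": 0, "az": -0.0582},
    {"x": 0, "y": 0, "z": -0.025, "ax": 0, "ay": 0, "az": -0.0582},
    {"x": 0, "y": 0, "z": -0.025, "ax": 0, "ay": 0, "az": -0.0582},
    {"x": 0, "y": 0, "z": -0.025, "ax": 0, "ay": 0, "az": -0.0582},
  ],
  jaw=0.6,
)

```text
time: 3.33
tool_pos: [238.5, -604.7, 260.3]
orientation: [2.249, 2.193, -0.0]
ft_force: [-0.2, -0.7, -0.1]
width: 52.4
finger_force: 0.0
```

Call:
move_arm(
  commands=[
    {"x": 0.215, "y": 0.128, "z": 0, "ax": 0, "ay": 0, "az": 0},
    {"x": 0.215, "y": 0.128, "z": 0, "ax": 0, "ay": 0, "az": 0},
    {"x": 0.215, "y": 0.128, "z": 0, "ax": 0, "ay": 0, "az": 0},
    {"x": 0.215, "y": 0.128, "z": 0, "ax": 0, "ay": 0, "az": 0},
    {"x": 0.215, "y": 0.128, "z": 0, "ax": 0, "ay": 0, "az": 0},
    {"x": 0.215, "y": 0.128, "z": 0, "ax": 0, "ay": 0, "az": 0},
    {"x": 0.215, "y": 0.128, "z": 0, "ax": 0, "ay": 0, "az": 0},
    {"x": 0.215, "y": 0.128, "z": 0, "ax": 0, "ay": 0, "az": 0},
    {"x": 0.215, "y": 0.128, "z": 0, "ax": 0, "ay": 0, "az": 0},
    {"x": 0.215, "y": 0.128, "z": 0, "ax": 0, "ay": 0, "az": 0},
  ],
)

```text
time: 4.17
tool_pos: [441.1, -286.6, 260.4]
orientation: [2.255, 2.186, -0.001]
ft_force: [1.1, -0.6, 0.9]
width: 52.2
finger_force: 0.0
```

Call:
move_arm(
  commands=[
    {"x": 0.215, "y": 0.128, "z": 0, "ax": 0, "ay": 0, "az": 0},
    {"x": 0.215, "y": 0.128, "z": 0, "ax": 0, "ay": 0, "az": 0},
    {"x": 0.215, "y": 0.128, "z": 0, "ax": 0, "ay": 0, "az": 0},
    {"x": 0.215, "y": 0.128, "z": 0, "ax": 0, "ay": 0, "az": 0},
    {"x": 0.215, "y": 0.128, "z": 0, "ax": 0, "ay": 0, "az": 0},
    {"x": 0.215, "y": 0.128, "z": 0, "ax": 0, "ay": 0, "az": 0},
    {"x": 0.215, "y": 0.128, "z": 0, "ax": 0, "ay": 0, "az": 0},
    {"x": 0.215, "y": 0.128, "z": 0, "ax": 0, "ay": 0, "az": 0},
    {"x": 0.215, "y": 0.128, "z": 0, "ax": 0, "ay": 0, "az": 0},
    {"x": 0.205, "y": 0.1, "z": 0, "ax": 0, "ay": 0, "az": 0},
  ],
)

```text
time: 5.0
tool_pos: [639.2, 28.4, 259.9]
orientation: [2.256, 2.186, 0.001]
ft_force: [0.8, -0.6, -0.3]
width: 52.5
finger_force: 0.0
```

Run:
```python
from h import *
s,M,y=tool();print(s['time'],s['tool_pos'],y,s['joint_positions'].round(2))
go((640.5,27,158),-0.03+np.pi/2)
```

```text
5.0 [639.24694616  28.393005   259.94792156] 1.5394602662644168 [ 0.46  0.36 -0.72  1.4   0.24  1.46 -0.28]
turn az -0.001 (0.0 rows)  shift shares [-0.009  0.008  0.68 ] rows>= 2.4
```

Call:
move_arm(
  commands=[
    {"x": -0.009, "y": 0.008, "z": 0.2, "ax": 0, "ay": 0, "az": 0},
    {"x": 0, "y": 0, "z": 0.2, "ax": 0, "ay": 0, "az": 0},
    {"x": 0, "y": 0, "z": 0.18, "ax": 0, "ay": 0, "az": 0},
    {"x": 0, "y": 0, "z": 0.1, "ax": 0, "ay": 0, "az": 0},
    {"x": 0, "y": 0, "z": 0, "ax": 0, "ay": 0, "az": 0},
  ],
)

```text
time: 5.42
tool_pos: [638.2, 25.3, 155.6]
orientation: [-2.254, -2.185, 0.003]
ft_force: [0.4, -0.1, -0.3]
width: 52.1
finger_force: 0.0
```

Call:
move_arm(
  commands=[
    {"x": 0, "y": 0, "z": 0, "ax": 0, "ay": 0, "az": 0},
    {"x": 0, "y": 0, "z": 0, "ax": 0, "ay": 0, "az": 0},
    {"x": 0, "y": 0, "z": 0, "ax": 0, "ay": 0, "az": 0},
    {"x": 0, "y": 0, "z": 0, "ax": 0, "ay": 0, "az": 0},
    {"x": 0, "y": 0, "z": 0, "ax": 0, "ay": 0, "az": 0},
    {"x": 0, "y": 0, "z": 0, "ax": 0, "ay": 0, "az": 0},
  ],
  jaw=0,
  squeeze=20,
)

```text
time: 5.92
tool_pos: [640.2, 25.2, 158.5]
orientation: [2.254, 2.185, 0.003]
ft_force: [0.8, -0.1, -0.4]
width: 21.1
finger_force: 20.0
```

Gripped the 22 mm head. Now drawing the lid.

Call:
move_arm(
  commands=[
    {"x": 0, "y": -0.05, "z": 0, "ax": 0, "ay": 0, "az": 0},
    {"x": 0, "y": -0.05, "z": 0, "ax": 0, "ay": 0, "az": 0},
    {"x": 0, "y": -0.05, "z": 0, "ax": 0, "ay": 0, "az": 0},
    {"x": 0, "y": -0.05, "z": 0, "ax": 0, "ay": 0, "az": 0},
    {"x": 0, "y": -0.05, "z": 0, "ax": 0, "ay": 0, "az": 0},
    {"x": 0, "y": -0.05, "z": 0, "ax": 0, "ay": 0, "az": 0},
    {"x": 0, "y": -0.05, "z": 0, "ax": 0, "ay": 0, "az": 0},
    {"x": 0, "y": -0.05, "z": 0, "ax": 0, "ay": 0, "az": 0},
    {"x": 0, "y": -0.05, "z": 0, "ax": 0, "ay": 0, "az": 0},
    {"x": 0, "y": -0.05, "z": 0, "ax": 0, "ay": 0, "az": 0},
    {"x": 0, "y": -0.007, "z": 0, "ax": 0, "ay": 0, "az": 0},
    {"x": 0, "y": 0, "z": 0, "ax": 0, "ay": 0, "az": 0},
  ],
)

```text
time: 6.92
tool_pos: [566.2, 28.0, 158.5]
orientation: [2.252, 2.183, 0.011]
ft_force: [11.6, 1.4, -6.5]
width: 21.2
finger_force: 20.0
```

Call:
move_arm(
  commands=[
    {"x": 0, "y": -0.01, "z": 0, "ax": 0, "ay": 0, "az": 0},
    {"x": 0, "y": -0.01, "z": 0, "ax": 0, "ay": 0, "az": 0},
    {"x": 0, "y": 0, "z": 0, "ax": 0, "ay": 0, "az": 0},
  ],
)

```text
time: 7.17
tool_pos: [566.2, 28.0, 158.6]
orientation: [2.25, 2.18, 0.019]
ft_force: [20.4, 1.3, -10.9]
width: 21.5
finger_force: 20.0
```

Call:
move_arm(
  commands=[
    {"x": 0, "y": 0.02, "z": 0, "ax": 0, "ay": 0, "az": 0},
    {"x": 0, "y": 0, "z": 0, "ax": 0, "ay": 0, "az": 0},
  ],
)

```text
time: 7.33
tool_pos: [566.2, 28.0, 158.5]
orientation: [2.253, 2.184, 0.01]
ft_force: [11.9, 1.1, -3.5]
width: 21.1
finger_force: 20.0
```

Call:
move_arm(
  commands=[
    {"x": 0, "y": 0, "z": 0, "ax": 0, "ay": 0, "az": 0},
    {"x": 0, "y": 0, "z": 0, "ax": 0, "ay": 0, "az": 0},
    {"x": 0, "y": 0, "z": 0, "ax": 0, "ay": 0, "az": 0},
    {"x": 0, "y": 0, "z": -0.2, "ax": 0, "ay": 0, "az": 0},
    {"x": 0, "y": 0, "z": -0.25, "ax": 0, "ay": 0, "az": 0},
    {"x": 0, "y": 0, "z": -0.25, "ax": 0, "ay": 0, "az": 0},
    {"x": 0, "y": 0, "z": -0.25, "ax": 0, "ay": 0, "az": 0},
    {"x": 0, "y": 0, "z": 0, "ax": 0, "ay": 0, "az": 0},
  ],
  jaw=0.6,
)

```text
time: 8.0
tool_pos: [565.2, 28.5, 307.7]
orientation: [2.25, 2.182, 0.009]
ft_force: [0.8, 0.7, 0.6]
width: 51.7
finger_force: 0.0
```

Run:
```python
from h import *
s,M,y=tool();print(s['time'],s['tool_pos'],y,M[:,2])
a=vision.get_image('scene'); b=vision.get_image('top')
for c in('scene','top'):
    for r in models.landmark_of('well1',c)+models.landmark_of('stored1',c)+models.landmark_of('knob',c): print(c,round(r['conf'],2),r['point'].round(1) if hasattr(r['point'],'round') else r['point'])
A=cv2.resize(a[220:400,165:325],None,fx=3,fy=3,interpolation=cv2.INTER_CUBIC)
B=cv2.resize(b[140:240,250:390],None,fx=2.2,fy=2.2,interpolation=cv2.INTER_CUBIC)
o=np.zeros((540,800,3),np.uint8); o[:540,:480]=A; o[:220,485:793]=B
cv2.imwrite('pics/crop2.png',o[...,::-1])
```

```text
8.0 [565.18007604  28.46267938 307.73495331] 1.53980914765118 [ 9.27253831e-03 -9.11919855e-04 -9.99956593e-01]
scene 0.93 [680.6, 89.8, 132.5]
scene 0.8 [676.1, 130.2, 132.4]
scene 0.63 [669.4, -81.2, 129.3]
scene 0.6 [671.3, -35.0, 132.8]
scene 0.6 [672.5, 44.3, 131.3]
scene 0.56 [676.2, 5.6, 134.5]
scene 0.58 [565.8, 35.0, 175.8]
top 0.84 [671.2, -80.8, 132.8]
top 0.82 [669.5, -36.7, 128.9]
top 0.79 [677.2, 131.6, 128.2]
top 0.75 [681.0, 91.9, 132.3]
```

View pics/crop2.png

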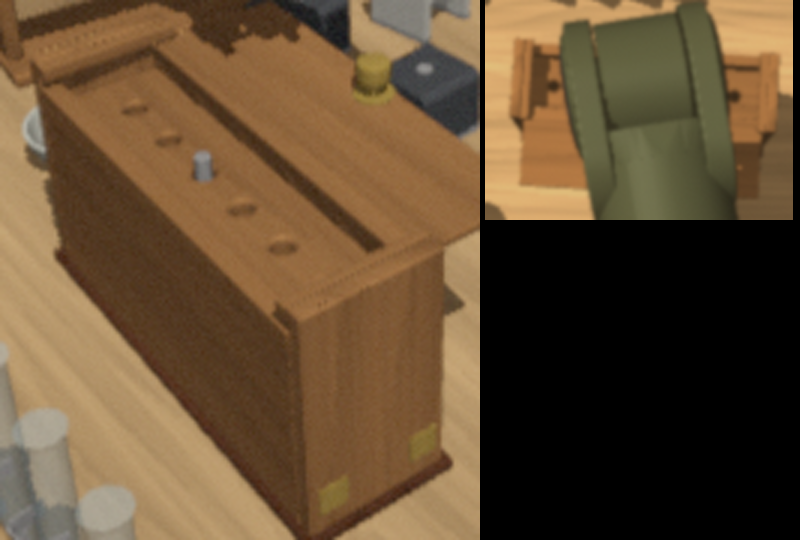

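The scene crop shows the lid open. There are empty wells at crop (135,107), (168,138), (242,208) and (283,247), and a stored rod at (203,165). The sixth well is hidden behind the near end.

Run:
```python
from h import *
p=np.array([(135,107),(168,138),(242,208),(283,247)])/3+[165,220]
k=np.array([1,2,4,5]); W=atz('scene',p-.33,130); print(W.round(1))
L=np.array([[680.6,89.8],[676.1,130.2],[669.4,-81.2],[671.3,-35],[672.5,44.3],[676.2,5.6],[671.2,-80.8],[669.5,-36.7],[677.2,131.6],[681,91.9],[668,-79],[671,-34],[672,47],[681,91],[676,8],[676,129],[679,132],[680,49],[677,2],[673,-78],[672,-34]])
def fit(xy,kk):
    y=(kk-3.5)*42; A=[];b=[]
    # x=cx - y*sin, y=cy + y*cos ; linearise in yaw
    a=np.polyfit(y,xy[:,0],1); c=np.mean(xy[:,1]-y); print('cx',a[1],'cy',c,'yaw',-a[0],'res',np.std(xy[:,1]-y-c), np.std(xy[:,0]-np.polyval(a,y)))
fit(W[:,:2],k); fit(L,np.round((L[:,1]-26)/42+3.5))
go((455,320,260)); go((544,285.5,260))
s,M,y=tool(); print(y)
```

```text
[[668.8 -82.  130. ]
 [670.6 -40.  130. ]
 [674.4  45.8 130. ]
 [676.4  88.8 130. ]]
cx 673.5314696769477 cy 24.129798924380026 yaw -0.045260267467295175 res 1.2060651390789148 0.06526091077397081
cx 674.8839716312054 cy 26.461904761904766 yaw -0.04068895643363896 res 1.894723548242076 2.6146228441897716
 shift shares [ 1.927 -0.776  0.262] rows>= 7.5
 shift shares [ 1.715 -0.175  0.26 ] rows>= 6.3
1.5397622721052133
```

Call:
move_arm(
  commands=[
    {"x": 0.245, "y": -0.025, "z": 0.037, "ax": 0, "ay": 0, "az": 0},
    {"x": 0.245, "y": -0.025, "z": 0.037, "ax": 0, "ay": 0, "az": 0},
    {"x": 0.245, "y": -0.025, "z": 0.037, "ax": 0, "ay": 0, "az": 0},
    {"x": 0.245, "y": -0.025, "z": 0.037, "ax": 0, "ay": 0, "az": 0},
    {"x": 0.245, "y": -0.025, "z": 0.037, "ax": 0, "ay": 0, "az": 0},
    {"x": 0.245, "y": -0.025, "z": 0.037, "ax": 0, "ay": 0, "az": 0},
    {"x": 0.245, "y": -0.025, "z": 0.037, "ax": 0, "ay": 0, "az": 0},
    {"x": 0, "y": 0, "z": 0.2, "ax": 0, "ay": 0, "az": 0},
    {"x": 0, "y": 0, "z": 0.2, "ax": 0, "ay": 0, "az": 0},
    {"x": 0, "y": 0, "z": 0.2, "ax": 0, "ay": 0, "az": 0},
    {"x": 0, "y": 0, "z": 0.09, "ax": 0, "ay": 0, "az": 0},
    {"x": 0, "y": 0, "z": 0, "ax": 0, "ay": 0, "az": 0},
  ],
  jaw=0.5,
)

```text
time: 9.4
tool_pos: [542.7, 283.9, 153.9]
orientation: [-2.254, -2.185, 0.011]
ft_force: [0.8, -0.9, 0.4]
width: 43.4
finger_force: 0.0
```

Call:
move_arm(
  commands=[
    {"x": 0, "y": 0, "z": 0, "ax": 0, "ay": 0, "az": 0},
    {"x": 0, "y": 0, "z": 0, "ax": 0, "ay": 0, "az": 0},
    {"x": 0, "y": 0, "z": 0, "ax": 0, "ay": 0, "az": 0},
    {"x": 0, "y": 0, "z": 0, "ax": 0, "ay": 0, "az": 0},
    {"x": 0, "y": 0, "z": 0, "ax": 0, "ay": 0, "az": 0},
    {"x": 0, "y": 0, "z": 0, "ax": 0, "ay": 0, "az": 0},
  ],
  jaw=0,
  squeeze=20,
)

```text
time: 9.9
tool_pos: [545.3, 285.8, 159.0]
orientation: [2.255, 2.186, 0.002]
ft_force: [0.1, -0.6, 0.1]
width: 11.8
finger_force: 0.0
```

Call:
move_arm(
  commands=[
    {"x": 0, "y": 0, "z": 0, "ax": 0, "ay": 0, "az": 0},
    {"x": 0, "y": 0, "z": 0, "ax": 0, "ay": 0, "az": 0},
    {"x": 0, "y": 0, "z": 0, "ax": 0, "ay": 0, "az": 0},
  ],
)

```text
time: 10.15
tool_pos: [545.3, 285.9, 158.8]
orientation: [2.255, 2.186, 0.001]
ft_force: [-0.8, 0.0, 4.0]
width: 9.4
finger_force: 20.0
```

Call:
move_arm(
  commands=[
    {"x": 0, "y": 0, "z": -0.1, "ax": 0, "ay": 0, "az": 0},
    {"x": 0, "y": 0, "z": -0.2, "ax": 0, "ay": 0, "az": 0},
    {"x": 0, "y": 0, "z": -0.2, "ax": 0, "ay": 0, "az": 0},
    {"x": 0, "y": 0, "z": -0.2, "ax": 0, "ay": 0, "az": 0},
    {"x": 0, "y": 0, "z": -0.17, "ax": 0, "ay": 0, "az": 0},
    {"x": -0.184, "y": 0.131, "z": 0, "ax": 0, "ay": 0, "az": 0},
    {"x": -0.184, "y": 0.131, "z": 0, "ax": 0, "ay": 0, "az": 0},
    {"x": -0.184, "y": 0.131, "z": 0, "ax": 0, "ay": 0, "az": 0},
    {"x": -0.184, "y": 0.131, "z": 0, "ax": 0, "ay": 0, "az": 0},
    {"x": -0.184, "y": 0.131, "z": 0, "ax": 0, "ay": 0, "az": 0},
    {"x": -0.184, "y": 0.131, "z": 0, "ax": 0, "ay": 0, "az": 0},
    {"x": -0.184, "y": 0.131, "z": 0, "ax": 0, "ay": 0, "az": 0},
  ],
)

```text
time: 11.15
tool_pos: [677.0, 86.5, 288.0]
orientation: [-2.256, -2.186, 0.002]
ft_force: [0.2, 0.4, -0.2]
width: 9.5
finger_force: 20.0
```

Run:
```python
from h import *
s,M,y=tool();print(s['time'],s['tool_pos'],y,M[:,2],s['width'])
go((677,88.3,280))
a=vision.get_image('scene'); b=vision.get_image('top')
A=cv2.resize(a[150:350,180:340],None,fx=3,fy=3,interpolation=cv2.INTER_CUBIC)
B=cv2.resize(b[140:240,250:390],None,fx=2.2,fy=2.2,interpolation=cv2.INTER_CUBIC)
o=np.zeros((600,800,3),np.uint8); o[:600,:480]=A; o[:220,485:793]=B
cv2.imwrite('pics/crop3.png',o[...,::-1])
for q in (677,88.3,130),(677,88.3,172),(677,88.3,155): print(proj('scene',q),(proj('scene',q)-[180,150])*3)
```

```text
11.15 [676.97075405  86.525568   288.00017485] 1.5396587607024705 [-9.84431303e-04 -5.58225676e-04 -9.99999360e-01] 9.459645417873597
 shift shares [ 0.012 -0.     0.053] rows>= 0.2
[[258.54686731 301.99263222]] [[235.64060193 455.97789666]]
[[257.20467682 281.61683886]] [[231.61403045 394.85051658]]
[[257.75766878 290.01180959]] [[233.27300633 420.03542878]]
```

View pics/crop3.png

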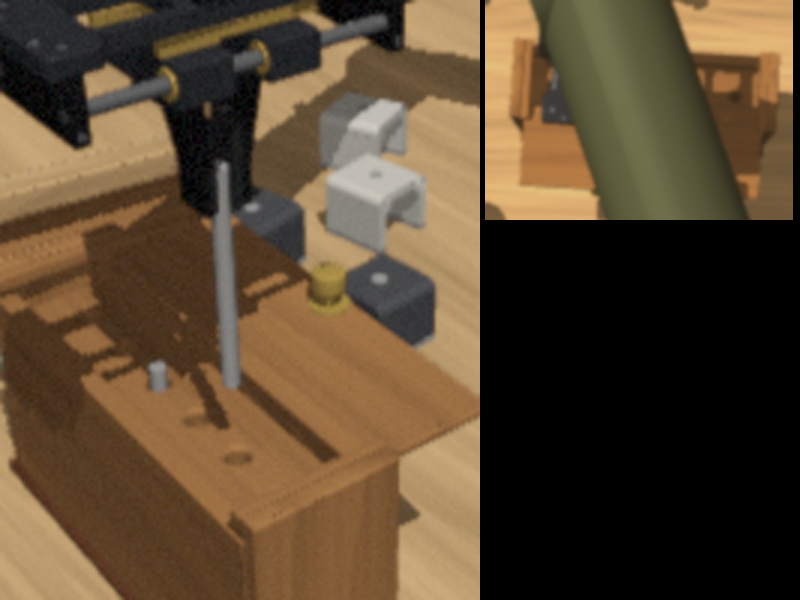

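Crop 3 shows the rod's lower end at (231,385), just where a point above well 5 (mouth at (238,456)) should project. Lowering now and watching the force.

Call:
move_arm(
  commands=[
    {"x": 0.007, "y": 0, "z": 0.1, "ax": 0, "ay": 0, "az": 0},
    {"x": 0, "y": 0, "z": 0.1, "ax": 0, "ay": 0, "az": 0},
    {"x": 0, "y": 0, "z": 0.07, "ax": 0, "ay": 0, "az": 0},
    {"x": 0, "y": 0, "z": 0.05, "ax": 0, "ay": 0, "az": 0},
    {"x": 0, "y": 0, "z": 0.05, "ax": 0, "ay": 0, "az": 0},
    {"x": 0, "y": 0, "z": 0.05, "ax": 0, "ay": 0, "az": 0},
    {"x": 0, "y": 0, "z": 0, "ax": 0, "ay": 0, "az": 0},
  ],
)

```text
time: 11.83
tool_pos: [675.8, 89.1, 224.0]
orientation: [-2.255, -2.186, 0.003]
ft_force: [0.1, -0.0, -0.8]
width: 9.3
finger_force: 20.0
```

Call:
move_arm(
  commands=[
    {"x": 0, "y": 0, "z": 0.12, "ax": 0, "ay": 0, "az": 0},
    {"x": 0, "y": 0, "z": 0.12, "ax": 0, "ay": 0, "az": 0},
    {"x": 0, "y": 0, "z": 0.12, "ax": 0, "ay": 0, "az": 0},
    {"x": 0, "y": 0, "z": 0.12, "ax": 0, "ay": 0, "az": 0},
    {"x": 0, "y": 0, "z": 0.08, "ax": 0, "ay": 0, "az": 0},
    {"x": 0, "y": 0, "z": 0.03, "ax": 0, "ay": 0, "az": 0},
    {"x": 0, "y": 0, "z": 0, "ax": 0, "ay": 0, "az": 0},
    {"x": 0, "y": 0, "z": 0, "ax": 0, "ay": 0, "az": 0},
  ],
)

```text
time: 12.5
tool_pos: [676.8, 89.2, 137.9]
orientation: [2.255, 2.186, 0.0]
ft_force: [-0.2, -2.0, -1.6]
width: 9.3
finger_force: 20.0
```

Call:
move_arm(
  commands=[
    {"x": 0, "y": 0, "z": 0, "ax": 0, "ay": 0, "az": 0},
    {"x": 0, "y": 0, "z": 0, "ax": 0, "ay": 0, "az": 0},
    {"x": 0, "y": 0, "z": 0, "ax": 0, "ay": 0, "az": 0},
    {"x": 0, "y": 0, "z": -0.1, "ax": 0, "ay": 0, "az": 0},
    {"x": 0, "y": 0, "z": -0.2, "ax": 0, "ay": 0, "az": 0},
    {"x": 0, "y": 0, "z": -0.25, "ax": 0, "ay": 0, "az": 0},
    {"x": 0, "y": 0, "z": -0.25, "ax": 0, "ay": 0, "az": 0},
  ],
  jaw=0.18,
)

```text
time: 13.08
tool_pos: [676.1, 89.5, 259.6]
orientation: [-2.255, -2.187, -0.0]
ft_force: [1.1, 0.5, 0.8]
width: 15.4
finger_force: 0.0
```

Call:
move_arm(
  commands=[
    {"x": 0.215, "y": -0.0755, "z": 0, "ax": 0, "ay": 0, "az": 0},
    {"x": 0.215, "y": -0.0755, "z": 0, "ax": 0, "ay": 0, "az": 0},
    {"x": 0.215, "y": -0.0755, "z": 0, "ax": 0, "ay": 0, "az": 0},
    {"x": 0.215, "y": -0.0755, "z": 0, "ax": 0, "ay": 0, "az": 0},
    {"x": 0.215, "y": -0.0755, "z": 0, "ax": 0, "ay": 0, "az": 0},
    {"x": 0.215, "y": -0.0755, "z": 0, "ax": 0, "ay": 0, "az": 0},
    {"x": 0.215, "y": -0.0755, "z": 0, "ax": 0, "ay": 0, "az": 0},
    {"x": 0.215, "y": -0.0755, "z": 0, "ax": 0, "ay": 0, "az": 0},
    {"x": 0.215, "y": -0.0755, "z": 0, "ax": 0, "ay": 0, "az": 0},
    {"x": 0.215, "y": -0.0755, "z": 0, "ax": 0, "ay": 0, "az": 0},
    {"x": 0, "y": 0, "z": 0, "ax": 0, "ay": 0, "az": 0},
  ],
  jaw=0.5,
)

```text
time: 14.0
tool_pos: [566.7, 424.7, 258.9]
orientation: [-2.237, -2.196, -0.005]
ft_force: [-2.2, 0.4, 0.6]
width: 43.7
finger_force: 0.0
```

Run:
```python
from h import *
s,M,y=tool();print(s['time'],s['tool_pos'],y,M[:,2],s['width'],s['joint_positions'].round(2))
go((574,416,157))
a=vision.get_image('scene'); b=vision.get_image('top')
A=cv2.resize(a[200:340,180:340],None,fx=3,fy=3,interpolation=cv2.INTER_CUBIC)
B=cv2.resize(b[140:240,250:390],None,fx=2.2,fy=2.2,interpolation=cv2.INTER_CUBIC)
o=np.zeros((420,800,3),np.uint8); o[:420,:480]=A; o[:220,485:793]=B
cv2.imwrite('pics/crop4.png',o[...,::-1])
for c in('scene','top'):
  for t in('well1','stored1','yoke1','bar_top','knob'):
    for r in models.landmark_of(t,c): print(c,t,round(r['conf'],2),np.round(r['point'],1))
```

```text
14.0 [566.73209532 424.69016082 258.94719879] 1.552152455642867 [-0.0027261   0.00697316 -0.99997197] 43.73293591550866 [-0.16  0.55 -0.83  1.21  0.39  1.54 -0.93]
 shift shares [-0.062  0.051  0.679] rows>= 2.5
scene well1 0.93 [670.7 -32.9 135.5]
scene well1 0.91 [675.4  48.  128. ]
scene well1 0.89 [679.6 132.  134.5]
scene well1 0.84 [675.7   8.4 132.6]
scene well1 0.82 [679.   88.6 132.9]
scene well1 0.66 [670.2 -82.8 127.5]
scene yoke1 0.95 [ 247.2 -324.1    1.8]
scene yoke1 0.88 [ 3.187e+02 -2.196e+02  3.000e-01]
scene yoke1 0.73 [423.6 -86.4  -2. ]
scene yoke1 0.69 [ 431.5 -235.6    0.6]
scene yoke1 0.37 [671.7 -34.2 132.3]
scene bar_top 0.65 [ 511.7 -367.9   70.1]
scene knob 0.8 [562.7  31.2 176.4]
top well1 0.84 [674.2   3.9 132.7]
top well1 0.79 [671.4 -81.1 132.7]
top well1 0.67 [678.7 132.2 131.9]
top well1 0.66 [679.5  50.  134.2]
top well1 0.63 [676.7  93.6 129.8]
top well1 0.58 [673.6 -35.8 131.1]
top well1 0.25 [570.   14.9   1.3]
top stored1 0.47 [676.6  25.7   1.2]
top stored1 0.37 [675.7   3.7  11.6]
top yoke1 0.87 [ 2.463e+02 -3.230e+02  3.000e-01]
top yoke1 0.7 [ 320.8 -216.2    1.3]
top yoke1 0.61 [ 4.322e+02 -8.480e+01 -1.000e-01]
top yoke1 0.27 [674.  -37.1 130.8]
top bar_top 0.64 [ 516.7 -367.9   65.2]
top bar_top 0.64 [575.1 419.9  49.5]
top bar_top 0.24 [671.9 -80.6 133.4]
top knob 0.68 [425.8 -89.8  -1.1]
top knob 0.56 [565.1  29.2 174.3]
top knob 0.16 [678.7  46.5 134.1]
```

View pics/crop4.png

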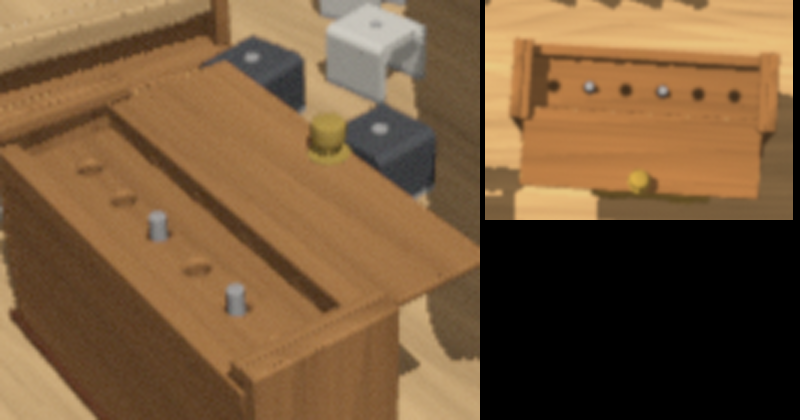

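Crop 4 and the top inset show rod A seated in well 5, as low as the stored rod in well 3. Wells 1, 2, 4 and 6 are empty.

Call:
move_arm(
  commands=[
    {"x": 0, "y": 0, "z": 0, "ax": 0, "ay": 0, "az": 0},
    {"x": 0, "y": 0, "z": 0, "ax": 0, "ay": 0, "az": 0},
  ],
)

```text
time: 14.77
tool_pos: [573.4, 415.1, 257.2]
orientation: [2.256, 2.187, -0.0]
ft_force: [-0.0, 1.0, -0.2]
width: 43.6
finger_force: 0.0
```

Call:
move_arm(
  commands=[
    {"x": 0, "y": 0, "z": 0.2, "ax": 0, "ay": 0, "az": 0},
    {"x": 0, "y": 0, "z": 0.2, "ax": 0, "ay": 0, "az": 0},
    {"x": 0, "y": 0, "z": 0.17, "ax": 0, "ay": 0, "az": 0},
    {"x": 0, "y": 0, "z": 0.095, "ax": 0, "ay": 0, "az": 0},
    {"x": 0, "y": 0, "z": 0, "ax": 0, "ay": 0, "az": 0},
    {"x": 0, "y": 0, "z": 0, "ax": 0, "ay": 0, "az": 0},
  ],
)

```text
time: 15.27
tool_pos: [573.3, 415.2, 157.4]
orientation: [-2.255, -2.187, 0.001]
ft_force: [-0.3, 0.6, 1.2]
width: 43.3
finger_force: 0.0
```

Call:
move_arm(
  commands=[
    {"x": 0, "y": 0, "z": 0, "ax": 0, "ay": 0, "az": 0},
    {"x": 0, "y": 0, "z": 0, "ax": 0, "ay": 0, "az": 0},
    {"x": 0, "y": 0, "z": 0, "ax": 0, "ay": 0, "az": 0},
    {"x": 0, "y": 0, "z": 0, "ax": 0, "ay": 0, "az": 0},
    {"x": 0, "y": 0, "z": 0, "ax": 0, "ay": 0, "az": 0},
    {"x": 0, "y": 0, "z": 0, "ax": 0, "ay": 0, "az": 0},
    {"x": 0, "y": 0, "z": 0, "ax": 0, "ay": 0, "az": 0},
    {"x": 0, "y": 0, "z": 0, "ax": 0, "ay": 0, "az": 0},
    {"x": 0, "y": 0, "z": 0, "ax": 0, "ay": 0, "az": 0},
  ],
  jaw=0,
)

```text
time: 16.02
tool_pos: [573.6, 415.2, 157.7]
orientation: [2.256, 2.186, 0.001]
ft_force: [-0.0, 0.1, 1.9]
width: 9.2
finger_force: 20.0
```

Call:
move_arm(
  commands=[
    {"x": 0, "y": 0, "z": -0.1, "ax": 0, "ay": 0, "az": 0},
    {"x": 0, "y": 0, "z": -0.2, "ax": 0, "ay": 0, "az": 0},
    {"x": 0, "y": 0, "z": -0.2, "ax": 0, "ay": 0, "az": 0},
    {"x": 0, "y": 0, "z": -0.2, "ax": 0, "ay": 0, "az": 0},
    {"x": 0, "y": 0, "z": -0.17, "ax": 0, "ay": 0, "az": 0},
  ],
)

```text
time: 16.43
tool_pos: [572.9, 415.4, 291.1]
orientation: [-2.255, -2.187, -0.002]
ft_force: [1.0, 0.1, -1.6]
width: 9.2
finger_force: 20.0
```

Call:
move_arm(
  commands=[
    {"x": -0.2212, "y": 0.0684, "z": 0, "ax": 0, "ay": 0, "az": 0},
    {"x": -0.2212, "y": 0.0684, "z": 0, "ax": 0, "ay": 0, "az": 0},
    {"x": -0.2212, "y": 0.0684, "z": 0, "ax": 0, "ay": 0, "az": 0},
    {"x": -0.2212, "y": 0.0684, "z": 0, "ax": 0, "ay": 0, "az": 0},
    {"x": -0.2212, "y": 0.0684, "z": 0, "ax": 0, "ay": 0, "az": 0},
    {"x": -0.2212, "y": 0.0684, "z": 0, "ax": 0, "ay": 0, "az": 0},
    {"x": -0.2212, "y": 0.0684, "z": 0, "ax": 0, "ay": 0, "az": 0},
    {"x": -0.2212, "y": 0.0684, "z": 0, "ax": 0, "ay": 0, "az": 0},
    {"x": -0.2212, "y": 0.0684, "z": 0, "ax": 0, "ay": 0, "az": 0},
    {"x": -0.2212, "y": 0.0684, "z": 0, "ax": 0, "ay": 0, "az": 0},
    {"x": -0.2212, "y": 0.0684, "z": 0, "ax": 0, "ay": 0, "az": 0},
    {"x": 0, "y": 0, "z": 0, "ax": 0, "ay": 0, "az": 0},
  ],
)

```text
time: 17.43
tool_pos: [676.9, 35.4, 287.8]
orientation: [2.266, 2.169, -0.006]
ft_force: [1.3, -1.2, -0.8]
width: 9.6
finger_force: 20.0
```

Call:
move_arm(
  commands=[
    {"x": 0, "y": 0, "z": 0, "ax": 0, "ay": 0, "az": 0},
    {"x": 0, "y": 0, "z": 0, "ax": 0, "ay": 0, "az": 0},
    {"x": 0, "y": 0, "z": 0, "ax": 0, "ay": 0, "az": 0},
  ],
)

```text
time: 17.68
tool_pos: [674.2, 49.1, 288.5]
orientation: [-2.252, -2.189, -0.001]
ft_force: [0.3, 0.7, -0.6]
width: 9.2
finger_force: 20.0
```

```bash
cat > rodview.py <<'E'
from h import *
import sys
x,y_,n=float(sys.argv[1]),float(sys.argv[2]),sys.argv[3]
s,M,y=tool();print(s['time'],s['tool_pos'],y,M[:,2],s['width'])
go((x,y_,285))
a=vision.get_image('scene')
p=s['tool_pos']; 
A=cv2.resize(a[150:350,160:340],None,fx=3,fy=3,interpolation=cv2.INTER_CUBIC)
cv2.imwrite(f'pics/{n}.png',A[...,::-1])
f=lambda q:((proj('scene',q)-[160,150])*3+1).round(1)
print('well',f((x,y_,130)),'rod top/bottom if upright at tcp',f(p+[0,0,21]),f(p+[0,0,-109]),'above well',f((x,y_,p[2]-109)),'1mm y',f(p+[0,1,-109])-f(p+[0,0,-109]))
E
python3 rodview.py 675.1 47 crop5
```

```text
17.6833 [674.24740685  49.08576844 288.52079932] 1.5425345740859562 [-8.37428216e-06  1.08587121e-03 -9.99999410e-01] 9.212005813652713
 shift shares [-0.014  0.006  0.023] rows>= 0.1
well [[257.2 419.5]] rod top/bottom if upright at tcp [[237.2 136.2]] [[254.7 349.4]] above well [[251.3 348.3]] 1mm y [[1.  0.8]]
```

View pics/crop5.png

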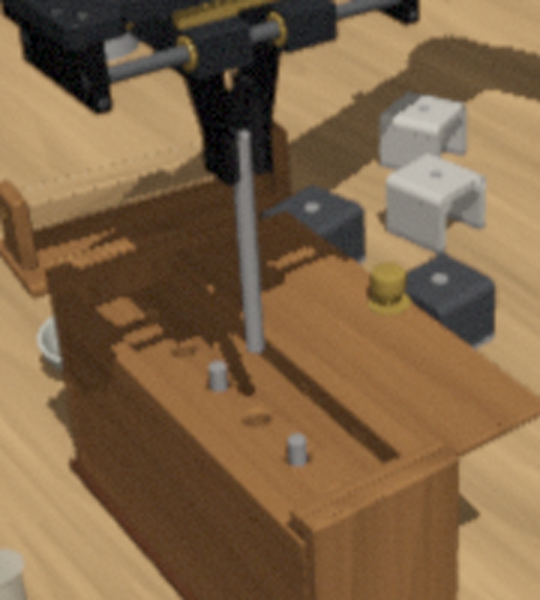

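Rod C hangs with its lower end at (255,348) and well 4's mouth at (257,419), which matches the prediction. Lowering.

Call:
move_arm(
  commands=[
    {"x": 0, "y": 0, "z": 0, "ax": 0, "ay": 0, "az": 0},
    {"x": 0, "y": 0, "z": 0.1, "ax": 0, "ay": 0, "az": 0},
    {"x": 0, "y": 0, "z": 0.1, "ax": 0, "ay": 0, "az": 0},
    {"x": 0, "y": 0, "z": 0.07, "ax": 0, "ay": 0, "az": 0},
    {"x": 0, "y": 0, "z": 0.05, "ax": 0, "ay": 0, "az": 0},
    {"x": 0, "y": 0, "z": 0.05, "ax": 0, "ay": 0, "az": 0},
    {"x": 0, "y": 0, "z": 0.05, "ax": 0, "ay": 0, "az": 0},
    {"x": 0, "y": 0, "z": 0, "ax": 0, "ay": 0, "az": 0},
  ],
)

```text
time: 18.4
tool_pos: [674.1, 46.7, 223.2]
orientation: [-2.254, -2.186, 0.003]
ft_force: [-0.4, -0.5, -0.9]
width: 9.3
finger_force: 20.0
```

Call:
move_arm(
  commands=[
    {"x": 0, "y": 0, "z": 0.12, "ax": 0, "ay": 0, "az": 0},
    {"x": 0, "y": 0, "z": 0.12, "ax": 0, "ay": 0, "az": 0},
    {"x": 0, "y": 0, "z": 0.12, "ax": 0, "ay": 0, "az": 0},
    {"x": 0, "y": 0, "z": 0.12, "ax": 0, "ay": 0, "az": 0},
    {"x": 0, "y": 0, "z": 0.08, "ax": 0, "ay": 0, "az": 0},
    {"x": 0, "y": 0, "z": 0.02, "ax": 0, "ay": 0, "az": 0},
    {"x": 0, "y": 0, "z": 0, "ax": 0, "ay": 0, "az": 0},
    {"x": 0, "y": 0, "z": 0, "ax": 0, "ay": 0, "az": 0},
  ],
)

```text
time: 19.07
tool_pos: [675.2, 46.9, 138.7]
orientation: [2.255, 2.186, 0.001]
ft_force: [0.5, -0.5, -0.0]
width: 9.4
finger_force: 20.0
```

Call:
move_arm(
  commands=[
    {"x": 0, "y": 0, "z": 0, "ax": 0, "ay": 0, "az": 0},
    {"x": 0, "y": 0, "z": 0, "ax": 0, "ay": 0, "az": 0},
    {"x": 0, "y": 0, "z": 0, "ax": 0, "ay": 0, "az": 0},
    {"x": 0, "y": 0, "z": -0.1, "ax": 0, "ay": 0, "az": 0},
    {"x": 0, "y": 0, "z": -0.2, "ax": 0, "ay": 0, "az": 0},
    {"x": 0, "y": 0, "z": -0.25, "ax": 0, "ay": 0, "az": 0},
    {"x": 0, "y": 0, "z": -0.25, "ax": 0, "ay": 0, "az": 0},
  ],
  jaw=0.18,
)

```text
time: 19.65
tool_pos: [674.3, 47.0, 259.3]
orientation: [-2.255, -2.187, 0.001]
ft_force: [1.3, -0.1, 0.2]
width: 15.4
finger_force: 0.0
```

Call:
move_arm(
  commands=[
    {"x": 0.1774, "y": -0.1522, "z": 0, "ax": 0, "ay": 0, "az": 0},
    {"x": 0.1774, "y": -0.1522, "z": 0, "ax": 0, "ay": 0, "az": 0},
    {"x": 0.1774, "y": -0.1522, "z": 0, "ax": 0, "ay": 0, "az": 0},
    {"x": 0.1774, "y": -0.1522, "z": 0, "ax": 0, "ay": 0, "az": 0},
    {"x": 0.1774, "y": -0.1522, "z": 0, "ax": 0, "ay": 0, "az": 0},
    {"x": 0.1774, "y": -0.1522, "z": 0, "ax": 0, "ay": 0, "az": 0},
    {"x": 0.1774, "y": -0.1522, "z": 0, "ax": 0, "ay": 0, "az": 0},
    {"x": 0.1774, "y": -0.1522, "z": 0, "ax": 0, "ay": 0, "az": 0},
    {"x": 0.1774, "y": -0.1522, "z": 0, "ax": 0, "ay": 0, "az": 0},
    {"x": 0.1774, "y": -0.1522, "z": 0, "ax": 0, "ay": 0, "az": 0},
    {"x": 0, "y": 0, "z": 0, "ax": 0, "ay": 0, "az": 0},
    {"x": 0, "y": 0, "z": 0, "ax": 0, "ay": 0, "az": 0},
  ],
  jaw=0.5,
)

```text
time: 20.65
tool_pos: [452.8, 322.8, 259.0]
orientation: [2.248, 2.193, 0.003]
ft_force: [0.2, 0.1, 0.9]
width: 43.8
finger_force: 0.0
```

Call:
move_arm(
  commands=[
    {"x": 0, "y": 0, "z": 0, "ax": 0, "ay": 0, "az": 0},
    {"x": 0, "y": 0, "z": 0, "ax": 0, "ay": 0, "az": 0},
    {"x": 0, "y": 0, "z": 0, "ax": 0, "ay": 0, "az": 0},
  ],
)

```text
time: 20.9
tool_pos: [456.0, 318.6, 257.8]
orientation: [2.259, 2.183, -0.0]
ft_force: [-1.0, 0.2, -0.5]
width: 43.2
finger_force: 0.0
```

Call:
move_arm(
  commands=[
    {"x": 0, "y": 0, "z": 0.2, "ax": 0, "ay": 0, "az": 0},
    {"x": 0, "y": 0, "z": 0.2, "ax": 0, "ay": 0, "az": 0},
    {"x": 0, "y": 0, "z": 0.17, "ax": 0, "ay": 0, "az": 0},
    {"x": 0, "y": 0, "z": 0.095, "ax": 0, "ay": 0, "az": 0},
    {"x": 0, "y": 0, "z": 0, "ax": 0, "ay": 0, "az": 0},
    {"x": 0, "y": 0, "z": 0, "ax": 0, "ay": 0, "az": 0},
  ],
)

```text
time: 21.4
tool_pos: [455.2, 319.0, 157.8]
orientation: [-2.257, -2.184, 0.002]
ft_force: [0.7, 0.4, 0.1]
width: 43.4
finger_force: 0.0
```

Call:
move_arm(
  commands=[
    {"x": 0, "y": 0, "z": 0, "ax": 0, "ay": 0, "az": 0},
    {"x": 0, "y": 0, "z": 0, "ax": 0, "ay": 0, "az": 0},
    {"x": 0, "y": 0, "z": 0, "ax": 0, "ay": 0, "az": 0},
    {"x": 0, "y": 0, "z": 0, "ax": 0, "ay": 0, "az": 0},
    {"x": 0, "y": 0, "z": 0, "ax": 0, "ay": 0, "az": 0},
    {"x": 0, "y": 0, "z": 0, "ax": 0, "ay": 0, "az": 0},
    {"x": 0, "y": 0, "z": 0, "ax": 0, "ay": 0, "az": 0},
    {"x": 0, "y": 0, "z": 0, "ax": 0, "ay": 0, "az": 0},
    {"x": 0, "y": 0, "z": 0, "ax": 0, "ay": 0, "az": 0},
  ],
  jaw=0,
)

```text
time: 22.15
tool_pos: [455.0, 320.1, 158.4]
orientation: [2.255, 2.187, 0.001]
ft_force: [-0.8, -0.0, 2.5]
width: 9.5
finger_force: 20.2
```

Call:
move_arm(
  commands=[
    {"x": 0, "y": 0, "z": -0.1, "ax": 0, "ay": 0, "az": 0},
    {"x": 0, "y": 0, "z": -0.2, "ax": 0, "ay": 0, "az": 0},
    {"x": 0, "y": 0, "z": -0.2, "ax": 0, "ay": 0, "az": 0},
    {"x": 0, "y": 0, "z": -0.2, "ax": 0, "ay": 0, "az": 0},
    {"x": 0, "y": 0, "z": -0.17, "ax": 0, "ay": 0, "az": 0},
  ],
)

```text
time: 22.57
tool_pos: [454.8, 320.0, 290.4]
orientation: [2.255, 2.187, 0.001]
ft_force: [0.5, 0.8, -0.2]
width: 9.1
finger_force: 20.3
```

Call:
move_arm(
  commands=[
    {"x": -0.1945, "y": 0.1264, "z": 0, "ax": 0, "ay": 0, "az": 0},
    {"x": -0.1945, "y": 0.1264, "z": 0, "ax": 0, "ay": 0, "az": 0},
    {"x": -0.1945, "y": 0.1264, "z": 0, "ax": 0, "ay": 0, "az": 0},
    {"x": -0.1945, "y": 0.1264, "z": 0, "ax": 0, "ay": 0, "az": 0},
    {"x": -0.1945, "y": 0.1264, "z": 0, "ax": 0, "ay": 0, "az": 0},
    {"x": -0.1945, "y": 0.1264, "z": 0, "ax": 0, "ay": 0, "az": 0},
    {"x": -0.1945, "y": 0.1264, "z": 0, "ax": 0, "ay": 0, "az": 0},
    {"x": -0.1945, "y": 0.1264, "z": 0, "ax": 0, "ay": 0, "az": 0},
    {"x": -0.1945, "y": 0.1264, "z": 0, "ax": 0, "ay": 0, "az": 0},
    {"x": -0.1945, "y": 0.1264, "z": 0, "ax": 0, "ay": 0, "az": 0},
    {"x": -0.1945, "y": 0.1264, "z": 0, "ax": 0, "ay": 0, "az": 0},
    {"x": -0.1945, "y": 0.1264, "z": 0, "ax": 0, "ay": 0, "az": 0},
  ],
)

```text
time: 23.57
tool_pos: [671.9, -38.8, 288.0]
orientation: [-2.255, -2.186, 0.001]
ft_force: [0.6, -0.4, -0.5]
width: 9.2
finger_force: 20.1
```

Call:
move_arm(
  commands=[
    {"x": 0, "y": 0, "z": 0, "ax": 0, "ay": 0, "az": 0},
    {"x": 0, "y": 0, "z": 0, "ax": 0, "ay": 0, "az": 0},
    {"x": 0, "y": 0, "z": 0, "ax": 0, "ay": 0, "az": 0},
    {"x": 0, "y": 0, "z": 0, "ax": 0, "ay": 0, "az": 0},
    {"x": 0, "y": 0, "z": 0, "ax": 0, "ay": 0, "az": 0},
    {"x": 0, "y": 0, "z": 0, "ax": 0, "ay": 0, "az": 0},
    {"x": 0, "y": 0, "z": 0, "ax": 0, "ay": 0, "az": 0},
  ],
)

```text
time: 24.15
tool_pos: [671.2, -36.2, 289.1]
orientation: [2.254, 2.188, 0.0]
ft_force: [-0.4, -0.8, -0.5]
width: 9.4
finger_force: 20.3
```

```bash
python3 rodview.py 671.6 -37 crop6
```

```text
24.15 [671.1986469  -36.16007286 289.0867718 ] 1.541146699618227 [ 4.76275193e-04 -4.27051054e-04 -9.99999795e-01] 9.43241173869289
 shift shares [-0.006  0.003  0.027] rows>= 0.1
well [[184.2 350.8]] rod top/bottom if upright at tcp [[154.   77.4]] [[177.5 281.6]] above well [[176.2 281.2]] 1mm y [[0.9 0.7]]
```

View pics/crop6.png

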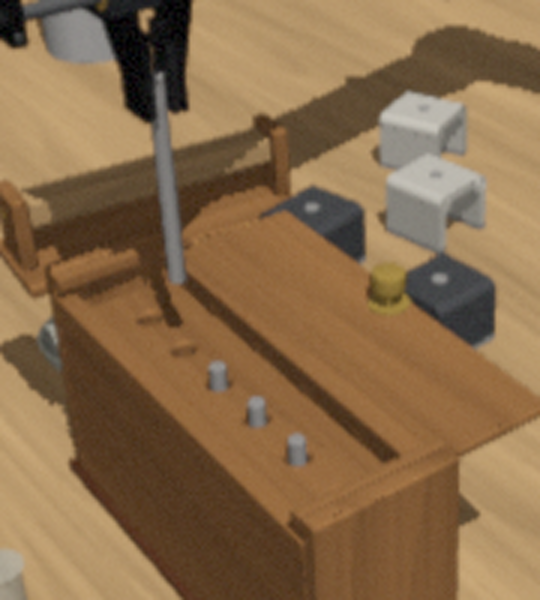

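Rods sit seated in wells 3, 4 and 5. Rod B's lower end is at (177,280) and well 2's mouth at (184,349), as predicted. Lowering.

Call:
move_arm(
  commands=[
    {"x": -0.005, "y": 0.002, "z": 0.1, "ax": 0, "ay": 0, "az": 0},
    {"x": 0, "y": 0, "z": 0.1, "ax": 0, "ay": 0, "az": 0},
    {"x": 0, "y": 0, "z": 0.07, "ax": 0, "ay": 0, "az": 0},
    {"x": 0, "y": 0, "z": 0.05, "ax": 0, "ay": 0, "az": 0},
    {"x": 0, "y": 0, "z": 0.05, "ax": 0, "ay": 0, "az": 0},
    {"x": 0, "y": 0, "z": 0.05, "ax": 0, "ay": 0, "az": 0},
    {"x": 0, "y": 0, "z": 0, "ax": 0, "ay": 0, "az": 0},
  ],
)

```text
time: 24.78
tool_pos: [671.0, -37.9, 224.0]
orientation: [-2.254, -2.186, 0.002]
ft_force: [-0.1, 0.5, -2.0]
width: 9.1
finger_force: 20.3
```

Call:
move_arm(
  commands=[
    {"x": 0, "y": 0, "z": 0.12, "ax": 0, "ay": 0, "az": 0},
    {"x": 0, "y": 0, "z": 0.12, "ax": 0, "ay": 0, "az": 0},
    {"x": 0, "y": 0, "z": 0.12, "ax": 0, "ay": 0, "az": 0},
    {"x": 0, "y": 0, "z": 0.12, "ax": 0, "ay": 0, "az": 0},
    {"x": 0, "y": 0, "z": 0.08, "ax": 0, "ay": 0, "az": 0},
    {"x": 0, "y": 0, "z": 0.02, "ax": 0, "ay": 0, "az": 0},
    {"x": 0, "y": 0, "z": 0, "ax": 0, "ay": 0, "az": 0},
    {"x": 0, "y": 0, "z": 0, "ax": 0, "ay": 0, "az": 0},
  ],
)

```text
time: 25.45
tool_pos: [672.3, -37.7, 139.7]
orientation: [2.255, 2.186, 0.002]
ft_force: [0.5, 0.5, 0.1]
width: 9.3
finger_force: 20.3
```

Call:
move_arm(
  commands=[
    {"x": 0, "y": 0, "z": 0, "ax": 0, "ay": 0, "az": 0},
    {"x": 0, "y": 0, "z": 0, "ax": 0, "ay": 0, "az": 0},
    {"x": 0, "y": 0, "z": 0, "ax": 0, "ay": 0, "az": 0},
    {"x": 0, "y": 0, "z": -0.1, "ax": 0, "ay": 0, "az": 0},
    {"x": 0, "y": 0, "z": -0.2, "ax": 0, "ay": 0, "az": 0},
    {"x": 0, "y": 0, "z": -0.25, "ax": 0, "ay": 0, "az": 0},
    {"x": 0, "y": 0, "z": -0.25, "ax": 0, "ay": 0, "az": 0},
  ],
  jaw=0.18,
)

```text
time: 26.03
tool_pos: [671.2, -37.8, 260.0]
orientation: [-2.255, -2.187, 0.001]
ft_force: [0.6, 0.4, 0.9]
width: 15.5
finger_force: 0.0
```

Call:
move_arm(
  commands=[
    {"x": 0.1045, "y": -0.18, "z": 0, "ax": 0, "ay": 0, "az": 0},
    {"x": 0.1045, "y": -0.18, "z": 0, "ax": 0, "ay": 0, "az": 0},
    {"x": 0.1045, "y": -0.18, "z": 0, "ax": 0, "ay": 0, "az": 0},
    {"x": 0.1045, "y": -0.18, "z": 0, "ax": 0, "ay": 0, "az": 0},
    {"x": 0, "y": 0, "z": 0, "ax": 0, "ay": 0, "az": 0},
    {"x": 0, "y": 0, "z": 0, "ax": 0, "ay": 0, "az": 0},
    {"x": 0, "y": 0, "z": 0, "ax": 0, "ay": 0, "az": 0},
  ],
  jaw=0.6,
)

```text
time: 26.62
tool_pos: [566.3, 27.6, 259.5]
orientation: [2.255, 2.185, 0.001]
ft_force: [0.4, 0.5, -0.2]
width: 50.2
finger_force: 0.0
```

```bash
python3 rodview.py 671.6 -37 crop7
python3 - <<'E'
from h import *
go((565.5,28.3,158))
E
```

```text
26.6167 [566.26772203  27.5936037  259.48270711] 1.5393018914627636 [ 0.00186887 -0.00132746 -0.99999737] 50.247073932804504
 shift shares [-0.409  0.716 -0.168] rows>= 3.0
well [[184.2 350.8]] rod top/bottom if upright at tcp [[383.3 114.1]] [[387.  306.8]] above well [[181.  322.9]] 1mm y [[1.  0.7]]
 shift shares [ 0.007 -0.008  0.674] rows>= 2.4
```

View pics/crop7.png

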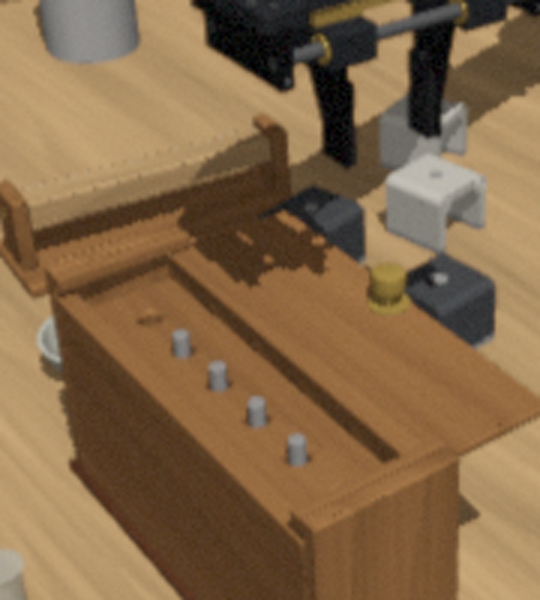

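Rods stand down in wells 2 to 5 (crop (181,343) to (297,450)), all at equal height. Now I'll push the lid home.

Call:
move_arm(
  commands=[
    {"x": 0.007, "y": -0.006, "z": 0.2, "ax": 0, "ay": 0, "az": 0},
    {"x": 0, "y": 0, "z": 0.2, "ax": 0, "ay": 0, "az": 0},
    {"x": 0, "y": 0, "z": 0.18, "ax": 0, "ay": 0, "az": 0},
    {"x": 0, "y": 0, "z": 0.094, "ax": 0, "ay": 0, "az": 0},
    {"x": 0, "y": 0, "z": 0, "ax": 0, "ay": 0, "az": 0},
    {"x": 0, "y": 0, "z": 0, "ax": 0, "ay": 0, "az": 0},
  ],
)

```text
time: 27.17
tool_pos: [565.4, 28.6, 156.8]
orientation: [-2.256, -2.184, 0.0]
ft_force: [-0.7, 0.7, 0.5]
width: 52.2
finger_force: 0.0
```

Call:
move_arm(
  commands=[
    {"x": 0, "y": 0, "z": 0, "ax": 0, "ay": 0, "az": 0},
    {"x": 0, "y": 0, "z": 0, "ax": 0, "ay": 0, "az": 0},
    {"x": 0, "y": 0, "z": 0, "ax": 0, "ay": 0, "az": 0},
    {"x": 0, "y": 0, "z": 0, "ax": 0, "ay": 0, "az": 0},
    {"x": 0, "y": 0, "z": 0, "ax": 0, "ay": 0, "az": 0},
    {"x": 0, "y": 0, "z": 0, "ax": 0, "ay": 0, "az": 0},
    {"x": 0, "y": 0, "z": 0, "ax": 0, "ay": 0, "az": 0},
  ],
  jaw=0,
)

```text
time: 27.75
tool_pos: [566.3, 29.2, 157.9]
orientation: [2.254, 2.185, 0.004]
ft_force: [5.8, 0.6, -3.0]
width: 21.4
finger_force: 20.0
```

Call:
move_arm(
  commands=[
    {"x": 0, "y": 0.05, "z": 0, "ax": 0, "ay": 0, "az": 0},
    {"x": 0, "y": 0.05, "z": 0, "ax": 0, "ay": 0, "az": 0},
    {"x": 0, "y": 0.05, "z": 0, "ax": 0, "ay": 0, "az": 0},
    {"x": 0, "y": 0.05, "z": 0, "ax": 0, "ay": 0, "az": 0},
    {"x": 0, "y": 0.05, "z": 0, "ax": 0, "ay": 0, "az": 0},
    {"x": 0, "y": 0.05, "z": 0, "ax": 0, "ay": 0, "az": 0},
    {"x": 0, "y": 0.05, "z": 0, "ax": 0, "ay": 0, "az": 0},
    {"x": 0, "y": 0.05, "z": 0, "ax": 0, "ay": 0, "az": 0},
    {"x": 0, "y": 0.05, "z": 0, "ax": 0, "ay": 0, "az": 0},
    {"x": 0, "y": 0.05, "z": 0, "ax": 0, "ay": 0, "az": 0},
    {"x": 0, "y": 0.012, "z": 0, "ax": 0, "ay": 0, "az": 0},
    {"x": 0, "y": 0, "z": 0, "ax": 0, "ay": 0, "az": 0},
  ],
)

```text
time: 28.75
tool_pos: [641.3, 26.5, 157.8]
orientation: [-2.255, -2.186, 0.004]
ft_force: [-6.1, -2.0, 7.9]
width: 21.1
finger_force: 20.0
```

Call:
move_arm(
  commands=[
    {"x": 0, "y": 0.012, "z": 0, "ax": 0, "ay": 0, "az": 0},
    {"x": 0, "y": 0, "z": 0, "ax": 0, "ay": 0, "az": 0},
    {"x": 0, "y": 0, "z": 0, "ax": 0, "ay": 0, "az": 0},
  ],
)

```text
time: 29.0
tool_pos: [641.3, 26.5, 157.7]
orientation: [-2.254, -2.185, 0.008]
ft_force: [-10.1, -1.8, 9.6]
width: 21.0
finger_force: 20.0
```

Call:
move_arm(
  commands=[
    {"x": 0, "y": -0.018, "z": 0, "ax": 0, "ay": 0, "az": 0},
    {"x": 0, "y": 0, "z": 0, "ax": 0, "ay": 0, "az": 0},
  ],
)

```text
time: 29.17
tool_pos: [641.2, 26.5, 157.8]
orientation: [2.255, 2.186, 0.0]
ft_force: [-0.9, -2.1, 4.7]
width: 21.3
finger_force: 20.0
```

Call:
move_arm(
  commands=[
    {"x": 0, "y": 0, "z": 0, "ax": 0, "ay": 0, "az": 0},
    {"x": 0, "y": 0, "z": 0, "ax": 0, "ay": 0, "az": 0},
    {"x": 0, "y": 0, "z": 0, "ax": 0, "ay": 0, "az": 0},
    {"x": 0, "y": 0, "z": -0.2, "ax": 0, "ay": 0, "az": 0},
    {"x": 0, "y": 0, "z": -0.25, "ax": 0, "ay": 0, "az": 0},
    {"x": 0, "y": 0, "z": -0.2, "ax": 0, "ay": 0, "az": 0},
    {"x": 0, "y": 0, "z": 0, "ax": 0, "ay": 0, "az": 0},
    {"x": 0, "y": 0, "z": 0, "ax": 0, "ay": 0, "az": 0},
  ],
  jaw=0.6,
)

```text
time: 29.83
tool_pos: [641.9, 27.8, 257.0]
orientation: [2.253, 2.186, 0.005]
ft_force: [-0.1, -1.3, 0.1]
width: 51.5
finger_force: 0.0
```

```bash
cat > look.py <<'E'
from h import *
import sys
s,M,y=tool();print(s['time'],s['tool_pos'],y,s['width'],s['joint_positions'].round(2))
for c in('scene','top'):
    im=vision.get_image(c); cv2.imwrite(f'pics/{c}_{sys.argv[1]}.png',im[...,::-1])
    for t in('yoke1','bar_top','knob'):
        for r in models.landmark_of(t,c):
            if r['conf']>.4: print(c,t,round(r['conf'],2),np.round(r['point']))
    if c=='top':
      for t,z in(('yoke1',54),('bar_top',68)):
        for r in models.masks_of(t,c):
          if r['conf']<.4: continue
          v,u=np.nonzero(r['region']); p=np.c_[u,v].astype(np.float32); q=atz(c,p,z)[:,:2].astype(np.float32)
          print('mask',t,round(r['conf'],2),np.round(cv2.minAreaRect(q)[0]),np.round(cv2.minAreaRect(q)[1]),round(cv2.minAreaRect(q)[2],1),im[v,u].mean(0).round())
E
python3 look.py 2
python3 - <<'E'
import cv2
b=cv2.imread('pics/top_2.png')
cv2.imwrite('pics/crop8.png',cv2.resize(b[150:380,240:500],None,fx=2.6,fy=2.6,interpolation=cv2.INTER_CUBIC))
E
```

```text
29.8333 [641.91727421  27.83269823 256.9852898 ] 1.5403490441573178 51.48944917066275 [ 0.49  0.38 -0.76  1.4   0.26  1.46 -0.29]
scene yoke1 0.93 [ 246. -324.   -1.]
scene yoke1 0.69 [ 321. -220.   -2.]
scene yoke1 0.63 [ 437. -239.    0.]
scene yoke1 0.63 [674.   6. 135.]
scene yoke1 0.61 [423. -90.   0.]
scene bar_top 0.79 [ 513. -365.   70.]
scene bar_top 0.41 [678.   6. 135.]
scene knob 0.84 [640.  31. 177.]
top yoke1 0.89 [ 247. -323.    0.]
top yoke1 0.83 [ 322. -216.   -2.]
top yoke1 0.76 [ 437. -243.   -6.]
top bar_top 0.75 [ 513. -371.   66.]
mask yoke1 0.86 [ 253. -320.] [73. 68.] 23.7 [172. 167. 154.]
mask yoke1 0.84 [ 437. -234.] [61. 71.] 13.1 [82. 79. 76.]
mask yoke1 0.74 [ 327. -228.] [69. 44.] 16.2 [206. 203. 191.]
mask bar_top 0.57 [ 515. -349.] [ 91. 251.] 82.5 [132.  97.  60.]
mask bar_top 0.46 [ 437. -232.] [59. 69.] 13.1 [80. 78. 75.]
```

View pics/crop8.png

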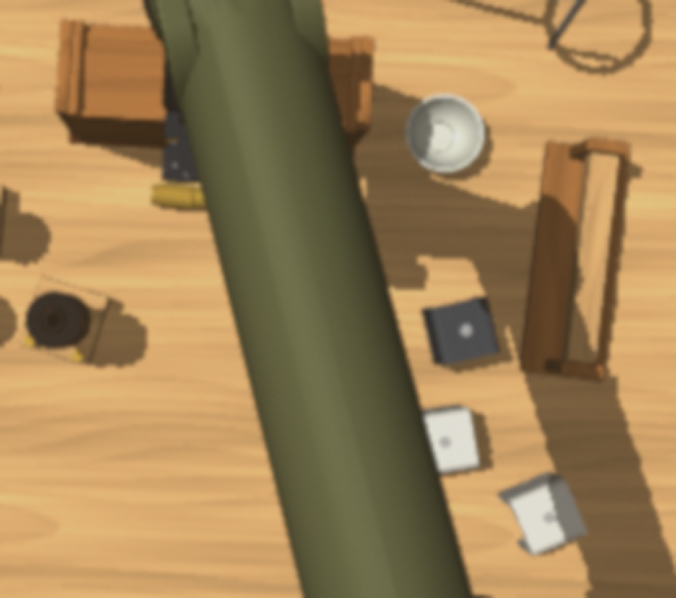

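The crop shows the dark yoke's hole at (466,330), turned about 12°. The bar top runs from roughly (604,155) to (585,361). The lid is shut at the back, partly hidden by the arm.

Run:
```python
from h import *
c=lambda x,y:(x/2.6+240-.3,y/2.6+150-.3)
print('hole',atz('top',c(466,330),54))
b=atz('top',[c(604,155),c(585,361)],68); print('bar',b,b.mean(0),np.arctan2(b[0,1]-b[1,1],b[0,0]-b[1,0]),np.linalg.norm(b[0]-b[1]))
im=cv2.imread('pics/scene_2.png')
print('scene proj of hole', proj('scene',atz('top',c(466,330),54)))
A=cv2.resize(im[170:290,145:345],None,fx=4,fy=4,interpolation=cv2.INTER_CUBIC); cv2.imwrite('pics/crop9.png',A)
for n,yy in(('y2',0.21),): go((436,-238,160),yy)
```

```text
hole [[ 438.00947352 -240.67121568   54.        ]]
bar [[ 620.70772395 -378.15861752   68.        ]
 [ 409.30166746 -358.60840495   68.        ]] [ 515.0046957  -368.38351124   68.        ] -0.09221479239492 212.3081051949895
scene proj of hole [[262.93416256 219.26661879]]
turn az 0.665 (10.6 rows)  shift shares [-1.702  1.444  0.63 ] rows>= 8.3
```

View pics/crop9.png

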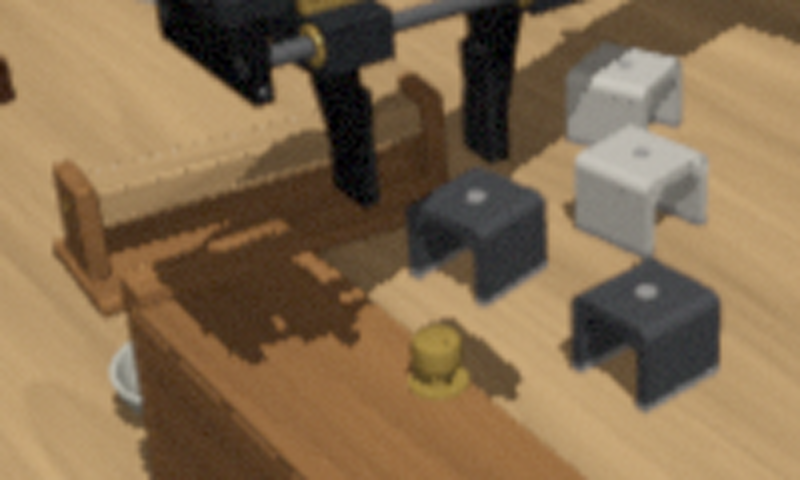

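Call:
move_arm(
  commands=[
    {"x": 0, "y": 0, "z": 0, "ax": 0, "ay": 0, "az": 0.0605},
    {"x": 0, "y": 0, "z": 0, "ax": 0, "ay": 0, "az": 0.0605},
    {"x": 0, "y": 0, "z": 0, "ax": 0, "ay": 0, "az": 0.0605},
    {"x": 0, "y": 0, "z": 0, "ax": 0, "ay": 0, "az": 0.0605},
    {"x": 0, "y": 0, "z": 0, "ax": 0, "ay": 0, "az": 0.0605},
    {"x": 0, "y": 0, "z": 0, "ax": 0, "ay": 0, "az": 0.0605},
    {"x": 0, "y": 0, "z": 0, "ax": 0, "ay": 0, "az": 0.0605},
    {"x": 0, "y": 0, "z": 0, "ax": 0, "ay": 0, "az": 0.0605},
    {"x": 0, "y": 0, "z": 0, "ax": 0, "ay": 0, "az": 0.0605},
    {"x": 0, "y": 0, "z": 0, "ax": 0, "ay": 0, "az": 0.0605},
    {"x": 0, "y": 0, "z": 0, "ax": 0, "ay": 0, "az": 0.0605},
  ],
  jaw=1,
)

```text
time: 31.25
tool_pos: [640.6, 27.0, 254.9]
orientation: [-3.125, -0.318, 0.0]
ft_force: [-0.4, -0.5, -0.4]
width: 87.1
finger_force: 0.0
```

Call:
move_arm(
  commands=[
    {"x": -0.17, "y": 0.144, "z": 0, "ax": 0, "ay": 0, "az": 0},
    {"x": -0.17, "y": 0.144, "z": 0, "ax": 0, "ay": 0, "az": 0},
    {"x": -0.17, "y": 0.144, "z": 0, "ax": 0, "ay": 0, "az": 0},
    {"x": -0.17, "y": 0.144, "z": 0, "ax": 0, "ay": 0, "az": 0},
    {"x": -0.17, "y": 0.144, "z": 0, "ax": 0, "ay": 0, "az": 0},
    {"x": -0.17, "y": 0.144, "z": 0, "ax": 0, "ay": 0, "az": 0},
    {"x": -0.17, "y": 0.144, "z": 0, "ax": 0, "ay": 0, "az": 0},
    {"x": -0.17, "y": 0.144, "z": 0, "ax": 0, "ay": 0, "az": 0},
    {"x": -0.17, "y": 0.144, "z": 0, "ax": 0, "ay": 0, "az": 0},
    {"x": -0.17, "y": 0.144, "z": 0, "ax": 0, "ay": 0, "az": 0},
  ],
)

```text
time: 32.08
tool_pos: [434.8, -238.3, 255.3]
orientation: [3.124, 0.328, 0.001]
ft_force: [1.5, -0.3, -0.1]
width: 87.1
finger_force: 0.0
```

Call:
move_arm(
  commands=[
    {"x": 0, "y": 0, "z": 0, "ax": 0, "ay": 0, "az": 0},
    {"x": 0, "y": 0, "z": 0, "ax": 0, "ay": 0, "az": 0},
    {"x": 0, "y": 0, "z": 0, "ax": 0, "ay": 0, "az": 0},
    {"x": 0, "y": 0, "z": 0, "ax": 0, "ay": 0, "az": 0},
    {"x": 0, "y": 0, "z": 0, "ax": 0, "ay": 0, "az": 0},
  ],
)

```text
time: 32.5
tool_pos: [436.9, -235.8, 255.1]
orientation: [-3.124, -0.332, -0.0]
ft_force: [-0.2, -0.8, -0.5]
width: 86.8
finger_force: 0.0
```

```bash
python3 look.py 3
python3 - <<'E'
from h import *
for p in ((264.2,219.2),(306.7,242.7)): print(atz('scene',p,54))
go((438,-240,20),.21)
E
```

```text
32.5 [ 436.91385602 -235.81064921  255.0652464 ] 0.2116646537246898 86.79851159008726 [ 0.78 -0.01 -0.34  1.76 -0.    1.39 -0.91]
scene yoke1 0.97 [ 250. -326.    1.]
scene yoke1 0.65 [ 432. -238.   -2.]
scene yoke1 0.61 [424. -89.  -2.]
scene yoke1 0.46 [670. -33. 130.]
scene bar_top 0.61 [ 515. -366.   68.]
scene knob 0.84 [640.  28. 175.]
scene knob 0.62 [673.   8. 133.]
top yoke1 0.93 [ 321. -215.    3.]
top yoke1 0.61 [ 248. -325.    5.]
top yoke1 0.57 [428. -88.  -0.]
top bar_top 0.85 [ 514. -367.   67.]
top knob 0.64 [641.  28. 175.]
top knob 0.63 [675.   5. 131.]
mask yoke1 0.88 [424. -90.] [56. 67.] 1.3 [89. 84. 79.]
mask yoke1 0.61 [ 325. -215.] [66. 68.] 10.6 [203. 199. 185.]
mask yoke1 0.6 [ 265. -311.] [43. 50.] 31.1 [176. 173. 161.]
mask bar_top 0.69 [ 559. -353.] [ 90. 160.] 83.8 [160. 116.  71.]
[[ 435.42361067 -238.98207438   54.        ]]
[[423.60631733 -90.66379464  54.        ]]
turn az -0.001 (0.0 rows)  shift shares [0.009 0.021 1.567] rows>= 5.6
```

Call:
move_arm(
  commands=[
    {"x": -0.004, "y": 0.025, "z": 0.22, "ax": 0, "ay": 0, "az": 0},
    {"x": 0, "y": 0, "z": 0.22, "ax": 0, "ay": 0, "az": 0},
    {"x": 0, "y": 0, "z": 0.22, "ax": 0, "ay": 0, "az": 0},
    {"x": 0, "y": 0, "z": 0.2, "ax": 0, "ay": 0, "az": 0},
    {"x": 0, "y": 0, "z": 0.15, "ax": 0, "ay": 0, "az": 0},
    {"x": 0, "y": 0, "z": 0.15, "ax": 0, "ay": 0, "az": 0},
    {"x": 0, "y": 0, "z": 0.15, "ax": 0, "ay": 0, "az": 0},
    {"x": 0, "y": 0, "z": 0.15, "ax": 0, "ay": 0, "az": 0},
    {"x": 0, "y": 0, "z": 0.1, "ax": 0, "ay": 0, "az": 0},
    {"x": 0, "y": 0, "z": 0, "ax": 0, "ay": 0, "az": 0},
    {"x": 0, "y": 0, "z": 0, "ax": 0, "ay": 0, "az": 0},
  ],
)

```text
time: 33.92
tool_pos: [435.7, -240.7, 20.7]
orientation: [-3.123, -0.327, 0.002]
ft_force: [1.0, -0.3, 0.6]
width: 87.0
finger_force: 0.0
```

Call:
move_arm(
  commands=[
    {"x": 0, "y": 0, "z": 0, "ax": 0, "ay": 0, "az": 0},
    {"x": 0, "y": 0, "z": 0, "ax": 0, "ay": 0, "az": 0},
    {"x": 0, "y": 0, "z": 0, "ax": 0, "ay": 0, "az": 0},
    {"x": 0, "y": 0, "z": 0, "ax": 0, "ay": 0, "az": 0},
    {"x": 0, "y": 0, "z": 0, "ax": 0, "ay": 0, "az": 0},
    {"x": 0, "y": 0, "z": 0, "ax": 0, "ay": 0, "az": 0},
    {"x": 0, "y": 0, "z": 0, "ax": 0, "ay": 0, "az": 0},
  ],
  jaw=0,
  squeeze=40,
)

```text
time: 34.5
tool_pos: [436.5, -239.7, 21.8]
orientation: [-3.123, -0.328, -0.0]
ft_force: [-1.0, 3.4, 5.8]
width: 61.9
finger_force: 39.9
```

Run:
```python
from h import *
s,M,y=tool();print(s['tool_pos'],y,s['width'],s['finger_force'])
go((563,-373,150),-0.10)
```

```text
[ 436.52493098 -239.74390151   21.80492241] 0.20949151410649136 61.90881042425274 39.87755249676411
turn az 0.155 (2.5 rows)  shift shares [ 0.928  0.799 -0.855] rows>= 5.4
```

Call:
move_arm(
  commands=[
    {"x": 0, "y": 0, "z": -0.1, "ax": 0, "ay": 0, "az": 0},
    {"x": 0, "y": 0, "z": -0.2, "ax": 0, "ay": 0, "az": 0},
    {"x": 0, "y": 0, "z": -0.2, "ax": 0, "ay": 0, "az": 0},
    {"x": 0, "y": 0, "z": -0.2, "ax": 0, "ay": 0, "az": 0},
    {"x": 0, "y": 0, "z": -0.15, "ax": 0, "ay": 0, "az": 0},
    {"x": 0, "y": 0, "z": 0, "ax": 0, "ay": 0, "az": 0.052},
    {"x": 0, "y": 0, "z": 0, "ax": 0, "ay": 0, "az": 0.052},
    {"x": 0, "y": 0, "z": 0, "ax": 0, "ay": 0, "az": 0.051},
  ],
)

```text
time: 35.17
tool_pos: [435.5, -241.2, 148.3]
orientation: [3.137, -0.167, -0.001]
ft_force: [-0.7, -0.1, -4.6]
width: 61.6
finger_force: 39.9
```

Call:
move_arm(
  commands=[
    {"x": 0.1326, "y": 0.1141, "z": 0, "ax": 0, "ay": 0, "az": 0},
    {"x": 0.1326, "y": 0.1141, "z": 0, "ax": 0, "ay": 0, "az": 0},
    {"x": 0.1326, "y": 0.1141, "z": 0, "ax": 0, "ay": 0, "az": 0},
    {"x": 0.1326, "y": 0.1141, "z": 0, "ax": 0, "ay": 0, "az": 0},
    {"x": 0.1326, "y": 0.1141, "z": 0, "ax": 0, "ay": 0, "az": 0},
    {"x": 0.1326, "y": 0.1141, "z": 0, "ax": 0, "ay": 0, "az": 0},
    {"x": 0.1326, "y": 0.1141, "z": 0, "ax": 0, "ay": 0, "az": 0},
    {"x": 0, "y": 0, "z": 0, "ax": 0, "ay": 0, "az": 0},
    {"x": 0, "y": 0, "z": 0, "ax": 0, "ay": 0, "az": 0},
    {"x": 0, "y": 0, "z": 0, "ax": 0, "ay": 0, "az": 0},
    {"x": 0, "y": 0, "z": 0, "ax": 0, "ay": 0, "az": 0},
  ],
)

```text
time: 36.08
tool_pos: [561.9, -373.1, 148.0]
orientation: [-3.137, 0.158, 0.002]
ft_force: [-0.9, 0.1, -3.7]
width: 61.7
finger_force: 39.9
```

Run:
```python
from h import *
s,M,y=tool();print(s['tool_pos'],y,M[:,2],s['width'],s['finger_force'],s['ft_force'])
go((563,-373,44),-0.10)
im=vision.get_image('scene'); t=vision.get_image('top')
o=np.zeros((480,800,3),np.uint8)
o[:,:480]=cv2.resize(im[140:260,140:260],None,fx=4,fy=4,interpolation=cv2.INTER_CUBIC); o[:400,490:740]=cv2.resize(t[180:308,420:500],(250,400),interpolation=cv2.INTER_CUBIC)
cv2.imwrite('pics/crop10.png',o[...,::-1])
```

```text
[ 561.85693508 -373.13561259  147.99219033] -0.10040921351589525 [-0.00138953  0.00100848 -0.99999853] 61.70320348801056 39.87149474734906 [-0.87616258  0.13134744 -3.66098411]
turn az -0.000 (0.0 rows)  shift shares [ 0.009 -0.001  0.693] rows>= 2.5
```

View pics/crop10.png

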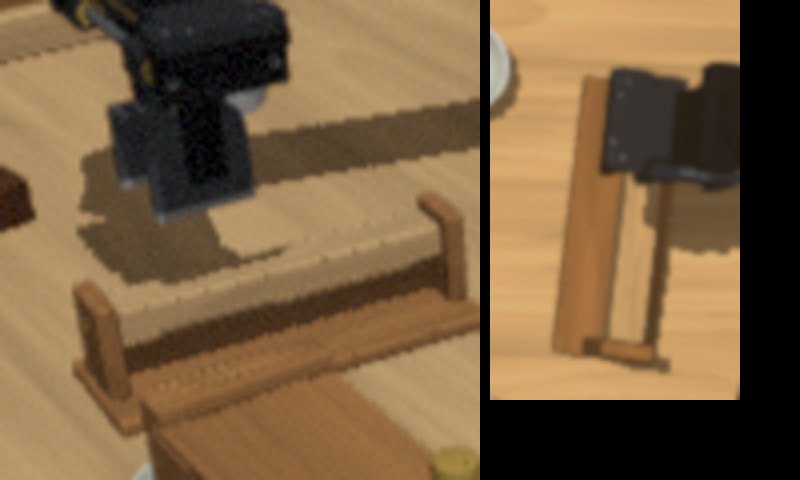

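The yoke hangs over the far part of the bar, aligned with it. Lowering it astride.

Call:
move_arm(
  commands=[
    {"x": 0.006, "y": 0, "z": 0.12, "ax": 0, "ay": 0, "az": 0},
    {"x": 0, "y": 0, "z": 0.12, "ax": 0, "ay": 0, "az": 0},
    {"x": 0, "y": 0, "z": 0.12, "ax": 0, "ay": 0, "az": 0},
    {"x": 0, "y": 0, "z": 0.08, "ax": 0, "ay": 0, "az": 0},
    {"x": 0, "y": 0, "z": 0.08, "ax": 0, "ay": 0, "az": 0},
    {"x": 0, "y": 0, "z": 0.08, "ax": 0, "ay": 0, "az": 0},
    {"x": 0, "y": 0, "z": 0.06, "ax": 0, "ay": 0, "az": 0},
    {"x": 0, "y": 0, "z": 0, "ax": 0, "ay": 0, "az": 0},
    {"x": 0, "y": 0, "z": 0, "ax": 0, "ay": 0, "az": 0},
  ],
)

```text
time: 36.93
tool_pos: [563.9, -374.2, 49.9]
orientation: [3.138, -0.159, 0.001]
ft_force: [-0.9, 2.0, -2.6]
width: 62.0
finger_force: 39.9
```

Call:
move_arm(
  commands=[
    {"x": 0, "y": 0, "z": 0.02, "ax": 0, "ay": 0, "az": 0},
    {"x": 0, "y": 0, "z": 0.015, "ax": 0, "ay": 0, "az": 0},
    {"x": 0, "y": 0, "z": 0, "ax": 0, "ay": 0, "az": 0},
    {"x": 0, "y": 0, "z": 0, "ax": 0, "ay": 0, "az": 0},
  ],
)

```text
time: 37.27
tool_pos: [564.0, -374.3, 49.3]
orientation: [3.137, -0.159, 0.001]
ft_force: [-9.1, 5.7, 17.9]
width: 62.0
finger_force: 39.9
```

Run:
```python
from h import *
im=vision.get_image('scene'); t=vision.get_image('top')
o=np.zeros((600,800,3),np.uint8)
o[:,:600]=cv2.resize(im[160:260,140:240],None,fx=6,fy=6,interpolation=cv2.INTER_CUBIC)
cv2.imwrite('pics/crop11.png',o[:,:600][...,::-1])
c,s_=np.cos(-.1),np.sin(-.1); ct=np.array([515,-368.3])
f=lambda a,b,z:((proj('scene',[ct[0]+c*a-s_*b,ct[1]+s_*a+c*b,z])[0]-[140,160])*6+2.5).round()
print('bar edges',[f(a,b,68) for a in(-108,108) for b in(-15,15)])
p=readout.sense()['tool_pos'];c0=ct;ct=p[:2]
print('yoke crown top/feet if grip kept',[f(a,b,p[2]-21.8+54) for a in(-30,30) for b in(-31,31)],[f(a,b,p[2]-21.8) for a in(30,) for b in(-31,31)])
```

```text
bar edges [array([624., 193.]), array([656., 219.]), array([145., 324.]), array([172., 355.])]
yoke crown top/feet if grip kept [array([331., 223.]), array([393., 281.]), array([193., 260.]), array([251., 321.])] [array([212., 374.]), array([269., 438.])]
```

View pics/crop11.png

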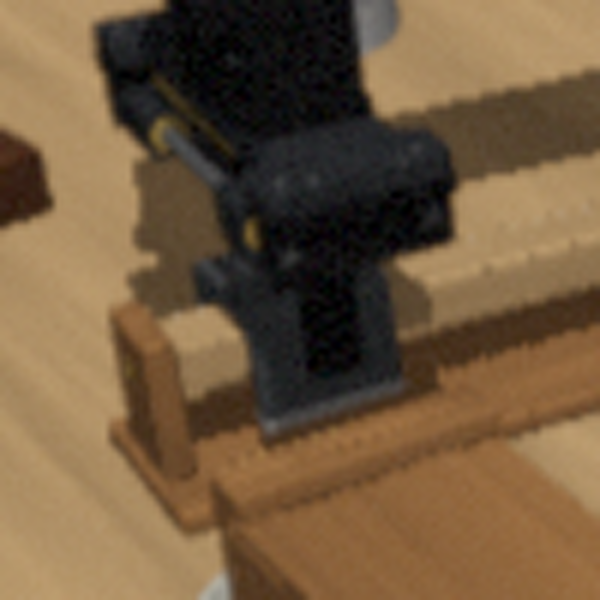

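Contact comes at TCP 49.5, about 5 mm early. The yoke's lower edge slopes slightly, so it has pitched a little in the grip, but it is astride the bar. I'll ease off and release so it settles flat.

Call:
move_arm(
  commands=[
    {"x": 0, "y": 0, "z": -0.015, "ax": 0, "ay": 0, "az": 0},
    {"x": 0, "y": 0, "z": 0, "ax": 0, "ay": 0, "az": 0},
  ],
)

```text
time: 37.53
tool_pos: [564.0, -374.2, 49.5]
orientation: [3.137, -0.159, 0.002]
ft_force: [-6.0, 3.7, 10.4]
width: 62.0
finger_force: 39.9
```

Call:
move_arm(
  commands=[
    {"x": 0, "y": 0, "z": 0, "ax": 0, "ay": 0, "az": 0},
    {"x": 0, "y": 0, "z": 0, "ax": 0, "ay": 0, "az": 0},
    {"x": 0, "y": 0, "z": 0, "ax": 0, "ay": 0, "az": 0},
    {"x": 0, "y": 0, "z": 0, "ax": 0, "ay": 0, "az": 0},
    {"x": 0, "y": 0, "z": 0, "ax": 0, "ay": 0, "az": 0},
  ],
  jaw=1,
)

```text
time: 37.95
tool_pos: [563.4, -375.2, 46.4]
orientation: [3.136, -0.159, 0.0]
ft_force: [-0.9, -1.1, -0.1]
width: 84.4
finger_force: 0.0
```

Call:
move_arm(
  commands=[
    {"x": 0, "y": 0, "z": -0.1, "ax": 0, "ay": 0, "az": 0},
    {"x": 0, "y": 0, "z": -0.15, "ax": 0, "ay": 0, "az": 0},
    {"x": 0, "y": 0, "z": -0.2, "ax": 0, "ay": 0, "az": 0},
    {"x": 0, "y": 0, "z": -0.2, "ax": 0, "ay": 0, "az": 0},
    {"x": 0, "y": 0, "z": -0.2, "ax": 0, "ay": 0, "az": 0},
    {"x": 0, "y": 0, "z": -0.2, "ax": 0, "ay": 0, "az": 0},
    {"x": -0.2, "y": 0, "z": -0.1, "ax": 0, "ay": 0, "az": 0},
    {"x": -0.2, "y": 0, "z": 0, "ax": 0, "ay": 0, "az": 0},
    {"x": 0, "y": 0, "z": 0, "ax": 0, "ay": 0, "az": 0},
    {"x": 0, "y": 0, "z": 0, "ax": 0, "ay": 0, "az": 0},
    {"x": 0, "y": 0, "z": 0, "ax": 0, "ay": 0, "az": 0},
  ],
)

```text
time: 38.87
tool_pos: [504.0, -368.6, 219.0]
orientation: [3.137, -0.16, 0.001]
ft_force: [0.2, -0.2, -0.3]
width: 87.2
finger_force: 0.0
```

```bash
python3 look.py 4
python3 - <<'E'
from h import *
im=cv2.imread('pics/scene_4.png')
cv2.imwrite('pics/crop12.png',cv2.resize(im[170:280,140:340],None,fx=4,fy=4,interpolation=cv2.INTER_CUBIC))
c,s_=np.cos(-.1),np.sin(-.1); ct=np.array([563.5,-374])
f=lambda a,b,z:((proj('scene',[ct[0]+c*a-s_*b,ct[1]+s_*a+c*b,z])[0]-[140,170])*4+1.5).round()
print('yoke crown top/feet if seated',[f(a,b,76) for a in(-30,30) for b in(-31,31)],[f(a,31,22) for a in(30,-30)])
E
```

```text
38.8667 [ 503.99911582 -368.62301063  218.95387755] -0.10167553733178271 87.16409468727166 [ 0.82  0.28 -0.28  1.52  0.08  1.35 -1.14]
scene yoke1 0.87 [ 564. -370.   27.]
scene yoke1 0.8 [ 320. -220.   -2.]
scene yoke1 0.75 [454. -82.  -1.]
scene yoke1 0.74 [ 247. -326.    1.]
scene bar_top 0.78 [ 514. -366.   66.]
scene knob 0.77 [638.  29. 177.]
top yoke1 0.89 [ 563. -368.   22.]
top yoke1 0.63 [ 246. -323.   -0.]
top yoke1 0.6 [456. -81.   1.]
top yoke1 0.55 [ 324. -215.    2.]
top yoke1 0.43 [571.  14.  -0.]
top bar_top 0.74 [ 515. -370.   69.]
top bar_top 0.48 [708. 322.   1.]
top knob 0.71 [640.  31. 175.]
mask yoke1 0.9 [452. -83.] [59. 64.] 1.3 [87. 81. 76.]
mask yoke1 0.72 [ 255. -322.] [75. 72.] 23.5 [188. 181. 166.]
mask yoke1 0.57 [ 325. -215.] [66. 68.] 9.7 [197. 193. 179.]
mask bar_top 0.75 [ 514. -349.] [ 88. 250.] 83.6 [149. 106.  64.]
yoke crown top/feet if seated [array([223., 116.]), array([264., 155.]), array([131., 141.]), array([169., 182.])] [array([182., 259.]), array([273., 231.])]
```

View pics/crop12.png

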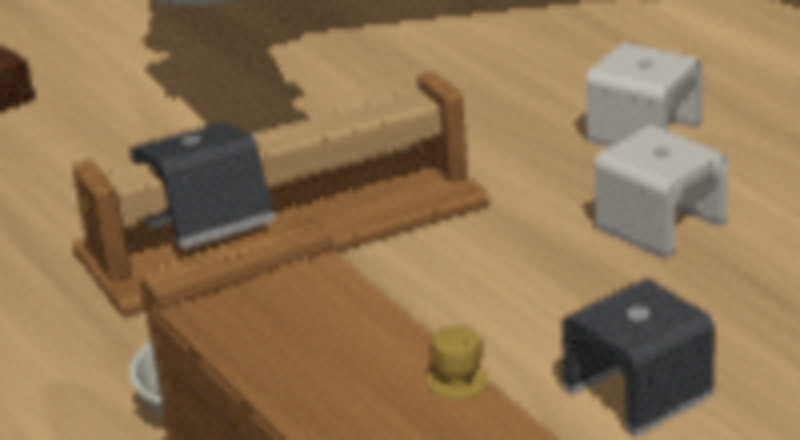

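The crop shows the yoke hung on the bar, but its near foot edge is at (182,246) where a flat seat predicts (182,259), so it is rolled slightly. The other yoke was knocked to about (455,-82). I have used all 14 picture views, so from here I measure numerically. First I clear the arm.

Call:
move_arm(
  commands=[
    {"x": -0.065, "y": -0.233, "z": 0, "ax": 0, "ay": 0, "az": 0},
    {"x": -0.065, "y": -0.233, "z": 0, "ax": 0, "ay": 0, "az": 0},
    {"x": -0.065, "y": -0.233, "z": 0, "ax": 0, "ay": 0, "az": 0},
    {"x": -0.065, "y": -0.233, "z": 0, "ax": 0, "ay": 0, "az": 0},
    {"x": -0.065, "y": -0.233, "z": 0, "ax": 0, "ay": 0, "az": 0},
    {"x": -0.065, "y": -0.233, "z": 0, "ax": 0, "ay": 0, "az": 0},
    {"x": -0.065, "y": -0.233, "z": 0, "ax": 0, "ay": 0, "az": 0},
    {"x": -0.065, "y": -0.233, "z": 0, "ax": 0, "ay": 0, "az": 0},
    {"x": 0, "y": 0, "z": 0, "ax": 0, "ay": 0, "az": -0.06},
    {"x": 0, "y": 0, "z": 0, "ax": 0, "ay": 0, "az": 0},
    {"x": 0, "y": 0, "z": 0, "ax": 0, "ay": 0, "az": 0},
  ],
)

```text
time: 40.28
tool_pos: [454.5, -82.8, 219.4]
orientation: [3.14, 0.025, 0.001]
ft_force: [-0.5, -0.7, -0.9]
width: 86.8
finger_force: 0.0
```

Run:
```python
from h import *
s,M,y=tool();print(s['tool_pos'],y,s['time'])
for c in('top','scene'):
    im=vision.get_image(c); cv2.imwrite(f'pics/{c}_5.png',im[...,::-1]); g=im.astype(np.float32).mean(2)
    for x in (435,460,485,510,563):
        Y=np.arange(-410,-318,4.); z=76 if x==563 else 68
        uv=proj(c,np.c_[np.full(len(Y),x),Y,np.full(len(Y),z)]).astype(np.float32)
        v=cv2.remap(g,uv[:,:1],uv[:,1:],cv2.INTER_LINEAR).ravel(); print(c,x,z,' '.join(f'{int(a)}' for a in v))
print('Y',Y.astype(int))
```

```text
[454.54665313 -82.78628779 219.37667869] 0.016217249468277666 40.2833
top 435 68 166 166 166 166 165 162 126 77 63 77 134 152 149 150 155 155 152 121 90 75 66 65 65
top 460 68 159 159 159 159 159 136 85 66 66 115 154 153 150 154 154 154 133 101 101 104 111 117 117
top 485 68 170 170 170 169 161 108 70 67 100 146 156 155 158 154 154 139 103 100 106 107 111 115 116
top 510 68 156 154 154 149 115 77 65 87 140 157 164 162 155 152 146 111 98 106 109 111 109 108 111
top 563 76 94 85 71 72 73 74 97 129 129 93 73 72 72 76 83 73 62 59 58 59 64 90 107
scene 435 68 146 145 144 144 145 144 143 141 145 141 138 134 134 135 138 142 142 136 127 118 116 114 114
scene 460 68 143 143 143 143 143 142 143 144 144 143 138 136 137 138 141 145 139 128 119 116 113 110 110
scene 485 68 145 146 147 147 145 145 144 139 136 139 139 138 136 137 140 139 134 121 114 111 110 109 111
scene 510 68 148 148 148 148 147 146 146 144 138 139 140 139 138 140 142 132 120 114 112 111 111 112 108
scene 563 76 142 144 130 105 89 99 105 94 72 66 68 75 76 72 67 64 65 63 63 63 62 65 64
Y [-410 -406 -402 -398 -394 -390 -386 -382 -378 -374 -370 -366 -362 -358
 -354 -350 -346 -342 -338 -334 -330 -326 -322]
```

Run:
```python
from h import *
print(atz('scene',(298.9,247.9),54))
t=cv2.imread('pics/top_4.png'); g=t.astype(np.float32).mean(2)
# bright hole in the dark crown, top view before the arm covered it
uv=proj('top',[[455,-82,54]])[0]; u,v=np.round(uv).astype(int); w=g[v-12:v+13,u-14:u+15]; 
m=(w>130); m[:7]=0;m[-7:]=0;m[:,:8]=0;m[:,-8:]=0; yy,xx=np.nonzero(m); print(uv,m.sum(),atz('top',(xx.mean()+u-14,yy.mean()+v-12),54) if m.any() else w[8:17,8:21].astype(int))
# crown top edges via dark mask
r=models.masks_of('yoke1','scene')
go((455,-82,21),.02)
```

```text
[[450.85256305 -85.22949841  54.        ]]
[359.77280324 268.9269288 ] 12 [[453.51053717 -83.9733092   54.        ]]
turn az -0.003 (0.0 rows)  shift shares [ 0.004 -0.011  1.32 ] rows>= 4.7
```

Call:
move_arm(
  commands=[
    {"x": -0.013, "y": 0.01, "z": 0.2, "ax": 0, "ay": 0, "az": 0},
    {"x": 0, "y": 0, "z": 0.2, "ax": 0, "ay": 0, "az": 0},
    {"x": 0, "y": 0, "z": 0.2, "ax": 0, "ay": 0, "az": 0},
    {"x": 0, "y": 0, "z": 0.15, "ax": 0, "ay": 0, "az": 0},
    {"x": 0, "y": 0, "z": 0.15, "ax": 0, "ay": 0, "az": 0},
    {"x": 0, "y": 0, "z": 0.15, "ax": 0, "ay": 0, "az": 0},
    {"x": 0, "y": 0, "z": 0.15, "ax": 0, "ay": 0, "az": 0},
    {"x": 0, "y": 0, "z": 0.12, "ax": 0, "ay": 0, "az": 0},
    {"x": 0, "y": 0, "z": 0, "ax": 0, "ay": 0, "az": 0},
    {"x": 0, "y": 0, "z": 0, "ax": 0, "ay": 0, "az": 0},
  ],
)

```text
time: 41.27
tool_pos: [451.7, -84.3, 20.3]
orientation: [-3.14, -0.026, 0.004]
ft_force: [0.3, -0.3, 0.4]
width: 86.8
finger_force: 0.0
```

Call:
move_arm(
  commands=[
    {"x": 0, "y": 0, "z": 0, "ax": 0, "ay": 0, "az": 0},
    {"x": 0, "y": 0, "z": 0, "ax": 0, "ay": 0, "az": 0},
    {"x": 0, "y": 0, "z": 0, "ax": 0, "ay": 0, "az": 0},
    {"x": 0, "y": 0, "z": 0, "ax": 0, "ay": 0, "az": 0},
    {"x": 0, "y": 0, "z": 0, "ax": 0, "ay": 0, "az": 0},
    {"x": 0, "y": 0, "z": 0, "ax": 0, "ay": 0, "az": 0},
    {"x": 0, "y": 0, "z": 0, "ax": 0, "ay": 0, "az": 0},
  ],
  jaw=0,
  squeeze=50,
)

```text
time: 41.85
tool_pos: [453.5, -82.9, 22.0]
orientation: [-3.141, -0.03, -0.003]
ft_force: [-1.2, 2.9, 6.5]
width: 62.1
finger_force: 49.8
```

Run:
```python
from h import *
s,M,y=tool();print(s['tool_pos'],y,s['width'],s['finger_force'])
go((467,-357.5,150),-0.12)
```

```text
[453.47624525 -82.86368372  22.02493681] 0.019209818217263475 62.07256610198137 49.805429659900256
turn az 0.070 (1.1 rows)  shift shares [ 0.31   1.806 -0.854] rows>= 7.3
```

Call:
move_arm(
  commands=[
    {"x": 0, "y": 0, "z": -0.1, "ax": 0, "ay": 0, "az": 0},
    {"x": 0, "y": 0, "z": -0.2, "ax": 0, "ay": 0, "az": 0},
    {"x": 0, "y": 0, "z": -0.2, "ax": 0, "ay": 0, "az": 0},
    {"x": 0, "y": 0, "z": -0.2, "ax": 0, "ay": 0, "az": 0},
    {"x": 0, "y": 0, "z": -0.154, "ax": 0, "ay": 0, "az": 0},
    {"x": 0, "y": 0, "z": 0, "ax": 0, "ay": 0, "az": 0.035},
    {"x": 0, "y": 0, "z": 0, "ax": 0, "ay": 0, "az": 0.035},
  ],
)

```text
time: 42.43
tool_pos: [452.8, -84.5, 150.2]
orientation: [3.134, -0.196, 0.003]
ft_force: [-0.7, 0.9, -4.9]
width: 62.0
finger_force: 49.8
```

Call:
move_arm(
  commands=[
    {"x": 0.0388, "y": 0.2258, "z": 0, "ax": 0, "ay": 0, "az": 0},
    {"x": 0.0388, "y": 0.2258, "z": 0, "ax": 0, "ay": 0, "az": 0},
    {"x": 0.0388, "y": 0.2258, "z": 0, "ax": 0, "ay": 0, "az": 0},
    {"x": 0.0388, "y": 0.2258, "z": 0, "ax": 0, "ay": 0, "az": 0},
    {"x": 0.0388, "y": 0.2258, "z": 0, "ax": 0, "ay": 0, "az": 0},
    {"x": 0.0388, "y": 0.2258, "z": 0, "ax": 0, "ay": 0, "az": 0},
    {"x": 0.0388, "y": 0.2258, "z": 0, "ax": 0, "ay": 0, "az": 0},
    {"x": 0.0388, "y": 0.2258, "z": 0, "ax": 0, "ay": 0, "az": 0},
    {"x": 0, "y": 0, "z": 0, "ax": 0, "ay": 0, "az": 0},
    {"x": 0, "y": 0, "z": 0, "ax": 0, "ay": 0, "az": 0},
    {"x": 0, "y": 0, "z": 0, "ax": 0, "ay": 0, "az": 0},
    {"x": 0, "y": 0, "z": 0, "ax": 0, "ay": 0, "az": 0},
  ],
)

```text
time: 43.43
tool_pos: [465.8, -356.6, 148.3]
orientation: [-3.135, 0.187, 0.002]
ft_force: [0.3, 0.4, -5.3]
width: 61.5
finger_force: 49.8
```

Run:
```python
from h import *
s,M,y=tool();print(s['tool_pos'],y,M[:,2],s['width'],s['ft_force'],s['wrist_torque'])
go((467,-357.5,50),-0.12)
```

```text
[ 465.83490292 -356.61599705  148.31254419] -0.11933152203917814 [-0.00139993  0.00154048 -0.99999783] 61.54357535440876 [ 0.31628546  0.42106517 -5.26775927] [ 0.00156634 -0.01600299  0.02949223]
turn az 0.000 (0.0 rows)  shift shares [0.009 0.006 0.655] rows>= 2.4
```

Lowering in steps and watching for contact.

Call:
move_arm(
  commands=[
    {"x": 0, "y": 0, "z": 0.12, "ax": 0, "ay": 0, "az": 0},
    {"x": 0, "y": 0, "z": 0.12, "ax": 0, "ay": 0, "az": 0},
    {"x": 0, "y": 0, "z": 0.12, "ax": 0, "ay": 0, "az": 0},
    {"x": 0, "y": 0, "z": 0.1, "ax": 0, "ay": 0, "az": 0},
    {"x": 0, "y": 0, "z": 0.1, "ax": 0, "ay": 0, "az": 0},
    {"x": 0, "y": 0, "z": 0.08, "ax": 0, "ay": 0, "az": 0},
    {"x": 0, "y": 0, "z": 0.02, "ax": 0, "ay": 0, "az": 0},
    {"x": 0, "y": 0, "z": 0, "ax": 0, "ay": 0, "az": 0},
    {"x": 0, "y": 0, "z": 0, "ax": 0, "ay": 0, "az": 0},
    {"x": 0, "y": 0, "z": 0, "ax": 0, "ay": 0, "az": 0},
  ],
)

```text
time: 44.27
tool_pos: [466.6, -358.3, 51.1]
orientation: [3.135, -0.19, 0.002]
ft_force: [-0.5, -0.5, -3.7]
width: 61.8
finger_force: 49.8
```

Call:
move_arm(
  commands=[
    {"x": 0, "y": 0, "z": 0.02, "ax": 0, "ay": 0, "az": 0},
    {"x": 0, "y": 0, "z": 0, "ax": 0, "ay": 0, "az": 0},
    {"x": 0, "y": 0, "z": 0, "ax": 0, "ay": 0, "az": 0},
  ],
)

```text
time: 44.52
tool_pos: [466.2, -358.7, 47.5]
orientation: [3.135, -0.19, 0.001]
ft_force: [0.6, -0.3, -3.9]
width: 61.9
finger_force: 49.8
```

Call:
move_arm(
  commands=[
    {"x": 0, "y": 0, "z": 0.01, "ax": 0, "ay": 0, "az": 0},
    {"x": 0, "y": 0, "z": 0, "ax": 0, "ay": 0, "az": 0},
    {"x": 0, "y": 0, "z": 0, "ax": 0, "ay": 0, "az": 0},
  ],
)

```text
time: 44.77
tool_pos: [466.2, -359.2, 46.0]
orientation: [3.135, -0.191, 0.001]
ft_force: [0.2, -2.2, -4.3]
width: 61.9
finger_force: 49.8
```

Call:
move_arm(
  commands=[
    {"x": 0, "y": 0, "z": 0.012, "ax": 0, "ay": 0, "az": 0},
    {"x": 0, "y": 0, "z": 0, "ax": 0, "ay": 0, "az": 0},
    {"x": 0, "y": 0, "z": 0, "ax": 0, "ay": 0, "az": 0},
  ],
)

```text
time: 45.02
tool_pos: [466.4, -359.3, 44.6]
orientation: [3.134, -0.192, 0.002]
ft_force: [-0.7, -3.0, 0.8]
width: 61.9
finger_force: 49.7
```

Call:
move_arm(
  commands=[
    {"x": 0, "y": 0, "z": 0.01, "ax": 0, "ay": 0, "az": 0},
    {"x": 0, "y": 0, "z": 0, "ax": 0, "ay": 0, "az": 0},
    {"x": 0, "y": 0, "z": 0, "ax": 0, "ay": 0, "az": 0},
  ],
)

```text
time: 45.27
tool_pos: [466.5, -359.4, 44.1]
orientation: [3.134, -0.192, 0.002]
ft_force: [-1.2, -2.3, 7.2]
width: 61.5
finger_force: 49.7
```

Contact at 44.3, the height expected for a flat seat. Releasing.

Call:
move_arm(
  commands=[
    {"x": 0, "y": 0, "z": -0.01, "ax": 0, "ay": 0, "az": 0},
    {"x": 0, "y": 0, "z": 0, "ax": 0, "ay": 0, "az": 0},
  ],
)

```text
time: 45.43
tool_pos: [466.4, -359.3, 44.1]
orientation: [3.134, -0.192, 0.003]
ft_force: [0.9, -4.1, -1.9]
width: 61.7
finger_force: 49.7
```

Call:
move_arm(
  commands=[
    {"x": 0, "y": 0, "z": 0, "ax": 0, "ay": 0, "az": 0},
    {"x": 0, "y": 0, "z": 0, "ax": 0, "ay": 0, "az": 0},
    {"x": 0, "y": 0, "z": 0, "ax": 0, "ay": 0, "az": 0},
    {"x": 0, "y": 0, "z": 0, "ax": 0, "ay": 0, "az": 0},
    {"x": 0, "y": 0, "z": 0, "ax": 0, "ay": 0, "az": 0},
  ],
  jaw=1,
)

```text
time: 45.85
tool_pos: [466.1, -357.7, 43.8]
orientation: [-3.135, 0.189, 0.001]
ft_force: [-0.3, 0.3, -0.2]
width: 84.0
finger_force: 0.0
```

Call:
move_arm(
  commands=[
    {"x": 0, "y": 0, "z": -0.1, "ax": 0, "ay": 0, "az": 0},
    {"x": 0, "y": 0, "z": -0.15, "ax": 0, "ay": 0, "az": 0},
    {"x": 0, "y": 0, "z": -0.2, "ax": 0, "ay": 0, "az": 0},
    {"x": 0, "y": 0, "z": -0.2, "ax": 0, "ay": 0, "az": 0},
    {"x": 0, "y": 0, "z": -0.2, "ax": 0, "ay": 0, "az": 0},
    {"x": 0, "y": -0.2, "z": -0.2, "ax": 0, "ay": 0, "az": 0},
    {"x": 0, "y": -0.25, "z": 0, "ax": 0, "ay": 0, "az": 0},
    {"x": 0, "y": -0.25, "z": 0, "ax": 0, "ay": 0, "az": 0},
    {"x": 0, "y": -0.25, "z": 0, "ax": 0, "ay": 0, "az": 0},
    {"x": 0, "y": -0.25, "z": 0, "ax": 0, "ay": 0, "az": 0},
    {"x": 0, "y": 0, "z": 0, "ax": 0, "ay": 0, "az": 0},
    {"x": 0, "y": 0, "z": 0, "ax": 0, "ay": 0, "az": 0},
  ],
)

```text
time: 46.85
tool_pos: [488.2, -177.2, 201.2]
orientation: [3.136, -0.181, 0.001]
ft_force: [-1.0, -0.4, -0.5]
width: 86.9
finger_force: 0.0
```

```bash
cat > prof.py <<'E'
from h import *
s,M,y=tool();print(s['tool_pos'],y,s['time'])
for c in('top','scene'):
    im=vision.get_image(c); cv2.imwrite(f'pics/{c}_{int(s["time"]*10)}.png',im[...,::-1]); g=im.astype(np.float32).mean(2)
    for x in (425,450,466,480,505,520,545,563,575,600):
        for z in ((76,) if abs(x-466)<40 or abs(x-563)<35 else (68,)):
            Y=np.arange(-412,-318,4.)
            uv=proj(c,np.c_[np.full(len(Y),x),Y,np.full(len(Y),z)]).astype(np.float32)
            v=cv2.remap(g,uv[:,:1],uv[:,1:],cv2.INTER_LINEAR).ravel(); print(c,x,z,' '.join(f'{int(a)}' for a in v))
    for r in models.landmark_of('yoke1',c): print(c,round(r['conf'],2),np.round(r['point'],1))
    for r in models.masks_of('yoke1',c):
        v,u=np.nonzero(r['region'])
        if r['conf']>.3: print(c,round(r['conf'],2),[list(map(int,(u[i],v[i]))) for i in (u.argmin(),v.argmin(),u.argmax(),v.argmax())],np.round([u.mean(),v.mean()],1), im[v,u].mean().round())
print('Y',Y.astype(int))
E
python3 prof.py
```

```text
[ 488.24479696 -177.2148888   201.24134641] -0.11516971157021554 46.85
top 425 68 86 80 79 80 80 79 79 78 73 62 61 65 67 69 71 72 75 76 78 79 80 81 82 83
top 450 76 81 83 84 84 84 84 88 83 63 60 64 66 68 70 72 74 75 78 78 80 81 81 82 83
top 466 76 85 82 82 82 82 83 77 64 68 71 72 73 72 74 75 77 77 78 79 80 81 82 83 83
top 480 76 82 82 82 82 83 81 69 71 74 76 78 75 76 78 79 78 78 78 78 78 80 82 83 83
top 505 76 83 82 82 83 78 58 57 75 82 82 81 81 81 80 79 79 79 79 78 78 78 77 77 78
top 520 68 82 83 83 69 59 76 85 85 85 85 85 85 85 84 84 84 84 84 83 83 82 82 82 81
top 545 76 80 81 76 60 66 78 81 81 81 81 81 82 82 82 83 82 83 83 83 84 84 84 84 85
top 563 76 74 74 66 58 68 74 74 75 76 76 76 77 78 78 78 78 79 79 80 80 80 81 80 81
top 575 76 66 68 65 56 57 63 65 67 68 68 70 70 71 72 73 73 74 74 75 75 76 77 77 77
top 600 68 108 101 86 69 66 95 146 155 148 143 138 133 117 94 88 93 98 94 86 77 69 65 63 62
top 0.72 [ 3.242e+02 -2.142e+02  3.000e-01]
top 0.39 [ 561.  -362.8   22.9]
top 0.74 [[395, 310], [411, 306], [412, 307], [400, 332]] [403.9 318. ] 184.0
scene 425 68 67 63 61 54 47 44 47 49
[... 846 characters left out ...]
41 135 127 117 109 87 67 57 59 60 62 63 62
scene 0.94 [ 319.4 -221.    -0.4]
scene 0.92 [ 464.6 -361.1   19. ]
scene 0.56 [ 248.1 -323.     0.5]
scene 0.55 [ 561.  -365.1   26. ]
scene 0.92 [[286, 190], [296, 180], [315, 185], [288, 205]] [300.1 192.4] 149.0
scene 0.73 [[289, 213], [301, 202], [320, 209], [305, 234]] [303.7 216.4] 143.0
scene 0.72 [[172, 207], [194, 200], [207, 221], [185, 231]] [191.4 214.8] 69.0
scene 0.57 [[212, 197], [231, 190], [243, 199], [223, 221]] [229.4 205. ] 46.0
scene 0.49 [[176, 239], [215, 224], [314, 371], [267, 403]] [246.8 311.4] 81.0
Y [-412 -408 -404 -400 -396 -392 -388 -384 -380 -376 -372 -368 -364 -360
 -356 -352 -348 -344 -340 -336 -332 -328 -324 -320]
```

Call:
move_arm(
  commands=[
    {"x": 0.1, "y": -0.22, "z": -0.06, "ax": 0, "ay": 0, "az": 0},
    {"x": 0.1, "y": -0.22, "z": -0.06, "ax": 0, "ay": 0, "az": 0},
    {"x": 0.1, "y": -0.22, "z": -0.06, "ax": 0, "ay": 0, "az": 0},
    {"x": 0.1, "y": -0.22, "z": -0.06, "ax": 0, "ay": 0, "az": 0},
    {"x": 0.1, "y": -0.22, "z": -0.06, "ax": 0, "ay": 0, "az": 0},
    {"x": 0.1, "y": -0.22, "z": -0.06, "ax": 0, "ay": 0, "az": 0},
    {"x": 0, "y": 0, "z": 0, "ax": 0, "ay": 0, "az": 0},
  ],
)

```text
time: 47.73
tool_pos: [603.9, 13.9, 256.4]
orientation: [-3.13, 0.176, -0.006]
ft_force: [-1.3, 0.5, -0.4]
width: 86.9
finger_force: 0.0
```

```bash
cat > fit.py <<'E'
from h import *
from scipy.optimize import minimize
ims={c:vision.get_image(c) for c in('top','scene')}; t=readout.sense()['time']
for c in ims: cv2.imwrite(f'pics/{c}_{int(t*10)}.png',ims[c][...,::-1])
def box(x0,x1,y0,y1,z0,z1): return np.array([(x,y,z) for x in(x0,x1) for y in(y0,y1) for z in(z0,z1)],float)
B=[box(-31,31,-30,30,46,54),box(-31,-23,-30,30,0,50),box(23,31,-30,30,0,50)]
S=4
def render(c,p,o,n):
    Rm=R.from_euler('ZXY',p[3:]).as_matrix(); m=np.zeros((n*S,n*S),np.uint8)
    for b in B:
        uv=(proj(c,b@Rm.T+p[:3])-o+.5)*S
        cv2.fillConvexPoly(m,cv2.convexHull(np.round(uv*16).astype(np.int32)),255,shift=4)
    return cv2.resize(m,(n,n),interpolation=cv2.INTER_AREA)/255.
def fit(x,y,yaw):
    p0=np.array([x,y,22.,yaw,0,0]); D={}
    for c in ims:
        o=np.round(proj(c,[[x,y,45]])[0]).astype(int)-24; w=ims[c][o[1]:o[1]+48,o[0]:o[0]+48].astype(float)
        sat=w.max(2)-w.min(2); a=np.clip((45-sat)/25,0,1); D[c]=(o,a)   # grey iron against warm wood
    def cost(p,cs=('top','scene')): return sum(np.abs(render(c,p,D[c][0],48)-D[c][1]).sum() for c in cs)+.02*np.sum((p[4:]/.02)**2)
    best=min((minimize(cost,p0+[0,0,0,0,0,q],method='Nelder-Mead',options=dict(initial_simplex=np.vstack([p0+[0,0,0,0,0,q]]+[p0+[0,0,0,0,0,q]+d for d in np.diag([4,4,4,.1,.1,.1])]),maxiter=900)) for q in(-.2,0,.2)),key=lambda r:r.fun)
    print(best.fun.round(1),'xyz',best.x[:3].round(1),'yaw,pitch(x),roll(y)',best.x[3:].round(3),'flat cost',round(min(minimize(lambda q:cost(np.r_[q[:2],22,q[2],0,0]),[x,y,yaw],method='Nelder-Mead',options=dict(initial_simplex=[[x,y,yaw],[x+4,y,yaw],[x,y+4,yaw],[x,y,yaw+.1]])).fun for _ in[0]),1))
if __name__=='__main__':
    print(t,readout.sense()['tool_pos'])
    fit(563,-372,np.pi/2-.12); fit(466,-360,np.pi/2-.12)
E
python3 fit.py
```

```text
47.8333 [601.54655158   6.68522389 254.68138221]
254.6 xyz [ 565.7 -363.3   26.2] yaw,pitch(x),roll(y) [ 1.434  0.018 -0.253] flat cost 307.9
388.4 xyz [ 465.6 -359.9   22.1] yaw,pitch(x),roll(y) [1.435e+00 1.000e-03 3.900e-02] flat cost 390.0
```

Yoke 1 sits flat at z 22.1. Yoke 2 is jammed with a roll of 0.25 rad, so I'll regrip it to square it, lift, and set it down again.

Run:
```python
from h import *
go((565.7,-369.5,180),-.135)
```

```text
turn az 0.008 (0.1 rows)  shift shares [0.101 2.518 0.496] rows>= 9.2
```

Call:
move_arm(
  commands=[
    {"x": 0, "y": 0, "z": 0, "ax": 0, "ay": 0, "az": 0.008},
    {"x": 0.0092, "y": 0.229, "z": 0, "ax": 0, "ay": 0, "az": 0},
    {"x": 0.0092, "y": 0.229, "z": 0, "ax": 0, "ay": 0, "az": 0},
    {"x": 0.0092, "y": 0.229, "z": 0, "ax": 0, "ay": 0, "az": 0},
    {"x": 0.0092, "y": 0.229, "z": 0, "ax": 0, "ay": 0, "az": 0},
    {"x": 0.0092, "y": 0.229, "z": 0, "ax": 0, "ay": 0, "az": 0},
    {"x": 0.0092, "y": 0.229, "z": 0, "ax": 0, "ay": 0, "az": 0},
    {"x": 0.0092, "y": 0.229, "z": 0, "ax": 0, "ay": 0, "az": 0},
    {"x": 0.0092, "y": 0.229, "z": 0, "ax": 0, "ay": 0, "az": 0},
    {"x": 0.0092, "y": 0.229, "z": 0, "ax": 0, "ay": 0, "az": 0},
    {"x": 0.0092, "y": 0.229, "z": 0, "ax": 0, "ay": 0, "az": 0},
    {"x": 0.0092, "y": 0.229, "z": 0, "ax": 0, "ay": 0, "az": 0},
  ],
)

```text
time: 48.83
tool_pos: [561.6, -375.0, 254.6]
orientation: [3.133, -0.223, -0.002]
ft_force: [0.4, 0.2, -0.5]
width: 86.4
finger_force: 0.0
```

Call:
move_arm(
  commands=[
    {"x": 0, "y": 0, "z": 0.165, "ax": 0, "ay": 0, "az": 0},
    {"x": 0, "y": 0, "z": 0.165, "ax": 0, "ay": 0, "az": 0},
    {"x": 0, "y": 0, "z": 0.165, "ax": 0, "ay": 0, "az": 0},
    {"x": 0, "y": 0, "z": 0, "ax": 0, "ay": 0, "az": 0},
    {"x": 0, "y": 0, "z": 0, "ax": 0, "ay": 0, "az": 0},
    {"x": 0, "y": 0, "z": 0, "ax": 0, "ay": 0, "az": 0},
  ],
)

```text
time: 49.33
tool_pos: [564.0, -372.3, 182.1]
orientation: [3.133, -0.218, 0.002]
ft_force: [-0.6, 0.2, 0.3]
width: 86.9
finger_force: 0.0
```

Run:
```python
from h import *
s,M,y=tool();print(s['tool_pos'],y)
go((565.7,-369.5,48),-.135)
```

```text
[ 563.98312993 -372.28033011  182.05707179] -0.1391758185513604
turn az -0.002 (0.0 rows)  shift shares [ 0.008 -0.021  0.894] rows>= 3.2
```

Call:
move_arm(
  commands=[
    {"x": 0.008, "y": -0.019, "z": 0.1, "ax": 0, "ay": 0, "az": 0},
    {"x": 0, "y": 0, "z": 0.15, "ax": 0, "ay": 0, "az": 0},
    {"x": 0, "y": 0, "z": 0.15, "ax": 0, "ay": 0, "az": 0},
    {"x": 0, "y": 0, "z": 0.12, "ax": 0, "ay": 0, "az": 0},
    {"x": 0, "y": 0, "z": 0.1, "ax": 0, "ay": 0, "az": 0},
    {"x": 0, "y": 0, "z": 0, "ax": 0, "ay": 0, "az": 0},
    {"x": 0, "y": 0, "z": 0, "ax": 0, "ay": 0, "az": 0},
  ],
)

```text
time: 49.92
tool_pos: [566.3, -368.8, 89.0]
orientation: [3.133, -0.216, 0.002]
ft_force: [0.5, -0.5, 0.2]
width: 87.1
finger_force: 0.0
```

Call:
move_arm(
  commands=[
    {"x": 0, "y": 0, "z": 0.09, "ax": 0, "ay": 0, "az": 0},
    {"x": 0, "y": 0, "z": 0.09, "ax": 0, "ay": 0, "az": 0},
    {"x": 0, "y": 0, "z": 0.09, "ax": 0, "ay": 0, "az": 0},
    {"x": 0, "y": 0, "z": 0, "ax": 0, "ay": 0, "az": 0},
    {"x": 0, "y": 0, "z": 0, "ax": 0, "ay": 0, "az": 0},
  ],
)

```text
time: 50.33
tool_pos: [564.9, -367.8, 45.4]
orientation: [-3.133, 0.215, 0.004]
ft_force: [-0.2, 1.3, 0.4]
width: 87.2
finger_force: 0.0
```

Call:
move_arm(
  commands=[
    {"x": 0, "y": 0, "z": 0, "ax": 0, "ay": 0, "az": 0},
    {"x": 0, "y": 0, "z": 0, "ax": 0, "ay": 0, "az": 0},
    {"x": 0, "y": 0, "z": 0, "ax": 0, "ay": 0, "az": 0},
    {"x": 0, "y": 0, "z": 0, "ax": 0, "ay": 0, "az": 0},
    {"x": 0, "y": 0, "z": 0, "ax": 0, "ay": 0, "az": 0},
    {"x": 0, "y": 0, "z": 0, "ax": 0, "ay": 0, "az": 0},
  ],
  jaw=0,
  squeeze=15,
)

```text
time: 50.83
tool_pos: [565.8, -371.3, 48.3]
orientation: [3.13, -0.218, 0.003]
ft_force: [-1.4, -5.5, 1.5]
width: 66.2
finger_force: 14.5
```

Call:
move_arm(
  commands=[
    {"x": 0, "y": 0, "z": -0.05, "ax": 0, "ay": 0, "az": 0},
    {"x": 0, "y": 0, "z": -0.1, "ax": 0, "ay": 0, "az": 0},
    {"x": 0, "y": 0, "z": -0.1, "ax": 0, "ay": 0, "az": 0},
    {"x": 0, "y": 0, "z": 0, "ax": 0, "ay": 0, "az": 0},
    {"x": 0, "y": 0, "z": 0, "ax": 0, "ay": 0, "az": 0},
  ],
  squeeze=40,
)

```text
time: 51.25
tool_pos: [566.0, -369.2, 85.2]
orientation: [3.132, -0.216, 0.002]
ft_force: [-0.7, -4.7, -2.9]
width: 64.5
finger_force: 38.4
```

Call:
move_arm(
  commands=[
    {"x": 0, "y": 0, "z": -0.1, "ax": 0, "ay": 0, "az": 0},
    {"x": 0, "y": 0, "z": -0.1, "ax": 0, "ay": 0, "az": 0},
    {"x": 0, "y": 0, "z": -0.1, "ax": 0, "ay": 0, "az": 0},
    {"x": 0, "y": 0, "z": 0, "ax": 0, "ay": 0, "az": 0},
    {"x": 0, "y": 0, "z": 0, "ax": 0, "ay": 0, "az": 0},
  ],
  squeeze=50,
)

```text
time: 51.67
tool_pos: [566.5, -366.7, 129.0]
orientation: [-3.133, 0.213, -0.0]
ft_force: [0.3, 0.1, -4.4]
width: 64.6
finger_force: 48.2
```

Run:
```python
from h import *
s,M,y=tool();print(s['tool_pos'],y,s['width'],s['finger_force'],s['ft_force'],s['wrist_torque'])
for c in('scene','top'):
    im=vision.get_image(c); cv2.imwrite(f'pics/{c}_h.png',im[...,::-1])
    print(c,[(round(r['conf'],2),np.round(r['point'],1)) for r in models.landmark_of('yoke1',c)])
# lower edge of near leg: light foot rim columns in the scene view; compare with prediction
g=cv2.imread('pics/scene_h.png').astype(float); sat=g.max(2)-g.min(2)
p=s['tool_pos']; yw=y
for off in(16,22,28,34):
    R3=lambda a,b:[p[0]+np.cos(yw)*a-np.sin(yw)*b,p[1]+np.sin(yw)*a+np.cos(yw)*b,p[2]-off]
    print('foot line if feet',off,'below tcp',proj('scene',[R3(30,31),R3(-30,31)]).round(1).tolist())
u0,u1=180,212
for u in range(170,215,3):
    col=sat[185:240,u]; d=np.nonzero(col<35)[0]; print(u,(d.min()+185,d.max()+185) if len(d) else None,end=' ')
```

```text
[ 566.52751808 -366.67812383  129.01182191] -0.13574561078812974 64.554301839911 48.213395196944475 [ 0.30346405  0.13312387 -4.38734398] [ 0.05119382 -0.00544576  0.0046836 ]
scene [(0.91, array([ 248.5, -326.8,   -1.5])), (0.78, array([ 464.5, -361.3,   21.3])), (0.67, array([ 562.3, -358.1,  106.7])), (0.61, array([ 323.6, -222.1,   -0.5]))]
top [(0.89, array([ 247. , -322.5,    0.8])), (0.83, array([ 327.8, -216.6,   -1. ])), (0.81, array([ 468.4, -357.5,   21.5])), (0.6, array([ 560.1, -363.3,  100.6]))]
foot line if feet 16 below tcp [[179.4, 202.7], [204.0, 196.6]]
foot line if feet 22 below tcp [[179.8, 205.0], [204.3, 198.8]]
foot line if feet 28 below tcp [[180.1, 207.3], [204.5, 201.1]]
foot line if feet 34 below tcp [[180.5, 209.5], [204.8, 203.3]]
170 (np.int64(185), np.int64(190)) 173 (np.int64(185), np.int64(198)) 176 (np.int64(185), np.int64(198)) 179 (np.int64(185), np.int64(203)) 182 (np.int64(185), np.int64(204)) 185 (np.int64(185), np.int64(203)) 188 (np.int64(185), np.int64(202)) 191 (np.int64(185), np.int64(201)) 194 (np.int64(185), np.int64(200)) 197 (np.int64(185), np.int64(198)) 200 (np.int64(185), np.int64(198)) 203 (np.int64(186), np.int64(197)) 206 None 209 None 212 (np.int64(196), np.int64(199))
```

Still rolled in the grip, since the opening is 64.6 and not 62. I'll set it on the free table to square it, then regrip.

Call:
move_arm(
  commands=[
    {"x": -0.1834, "y": -0.1454, "z": 0, "ax": 0, "ay": 0, "az": 0},
    {"x": -0.1834, "y": -0.1454, "z": 0, "ax": 0, "ay": 0, "az": 0},
    {"x": -0.1834, "y": -0.1454, "z": 0, "ax": 0, "ay": 0, "az": 0},
    {"x": -0.1834, "y": -0.1454, "z": 0, "ax": 0, "ay": 0, "az": 0},
    {"x": -0.1834, "y": -0.1454, "z": 0, "ax": 0, "ay": 0, "az": 0},
    {"x": 0, "y": 0, "z": 0, "ax": 0, "ay": 0, "az": 0},
    {"x": 0, "y": 0, "z": 0.15, "ax": 0, "ay": 0, "az": 0},
    {"x": 0, "y": 0, "z": 0.15, "ax": 0, "ay": 0, "az": 0},
    {"x": 0, "y": 0, "z": 0.15, "ax": 0, "ay": 0, "az": 0},
    {"x": 0, "y": 0, "z": 0.15, "ax": 0, "ay": 0, "az": 0},
    {"x": 0, "y": 0, "z": 0, "ax": 0, "ay": 0, "az": 0},
    {"x": 0, "y": 0, "z": 0, "ax": 0, "ay": 0, "az": 0},
  ],
)

```text
time: 52.87
tool_pos: [443.3, -240.6, 38.4]
orientation: [-3.132, 0.215, 0.005]
ft_force: [0.2, 0.9, -3.5]
width: 64.8
finger_force: 48.2
```

Call:
move_arm(
  commands=[
    {"x": 0, "y": 0, "z": 0.03, "ax": 0, "ay": 0, "az": 0},
    {"x": 0, "y": 0, "z": 0.02, "ax": 0, "ay": 0, "az": 0},
    {"x": 0, "y": 0, "z": 0, "ax": 0, "ay": 0, "az": 0},
    {"x": 0, "y": 0, "z": 0, "ax": 0, "ay": 0, "az": 0},
  ],
)

```text
time: 53.2
tool_pos: [445.0, -241.8, 32.8]
orientation: [3.133, -0.215, 0.002]
ft_force: [0.5, 0.8, -5.0]
width: 64.6
finger_force: 48.2
```

Call:
move_arm(
  commands=[
    {"x": 0, "y": 0, "z": 0.02, "ax": 0, "ay": 0, "az": 0},
    {"x": 0, "y": 0, "z": 0, "ax": 0, "ay": 0, "az": 0},
    {"x": 0, "y": 0, "z": 0, "ax": 0, "ay": 0, "az": 0},
  ],
)

```text
time: 53.45
tool_pos: [445.1, -241.8, 29.5]
orientation: [3.133, -0.215, 0.002]
ft_force: [0.7, -1.4, -3.6]
width: 64.6
finger_force: 48.2
```

Call:
move_arm(
  commands=[
    {"x": 0, "y": 0, "z": 0.02, "ax": 0, "ay": 0, "az": 0},
    {"x": 0, "y": 0, "z": 0, "ax": 0, "ay": 0, "az": 0},
    {"x": 0, "y": 0, "z": 0, "ax": 0, "ay": 0, "az": 0},
  ],
)

```text
time: 53.7
tool_pos: [445.8, -241.6, 28.8]
orientation: [3.133, -0.214, 0.002]
ft_force: [-4.8, 4.3, 13.7]
width: 64.3
finger_force: 48.6
```

Call:
move_arm(
  commands=[
    {"x": 0, "y": 0, "z": 0, "ax": 0, "ay": 0, "az": 0},
    {"x": 0, "y": 0, "z": 0, "ax": 0, "ay": 0, "az": 0},
    {"x": 0, "y": 0, "z": 0, "ax": 0, "ay": 0, "az": 0},
    {"x": 0, "y": 0, "z": 0, "ax": 0, "ay": 0, "az": 0},
    {"x": 0, "y": 0, "z": 0, "ax": 0, "ay": 0, "az": 0},
    {"x": 0, "y": 0, "z": 0, "ax": 0, "ay": 0, "az": 0},
  ],
  jaw=1,
)

```text
time: 54.2
tool_pos: [444.5, -241.8, 26.1]
orientation: [3.134, -0.216, 0.0]
ft_force: [0.6, -0.8, 0.4]
width: 85.6
finger_force: 0.0
```

Call:
move_arm(
  commands=[
    {"x": 0, "y": 0, "z": 0.025, "ax": 0, "ay": 0, "az": 0},
    {"x": 0, "y": 0, "z": 0, "ax": 0, "ay": 0, "az": 0},
    {"x": 0, "y": 0, "z": 0, "ax": 0, "ay": 0, "az": 0},
  ],
)

```text
time: 54.45
tool_pos: [444.2, -241.4, 21.9]
orientation: [-3.134, 0.215, 0.001]
ft_force: [0.1, 0.7, -0.9]
width: 87.1
finger_force: 0.0
```

Call:
move_arm(
  commands=[
    {"x": 0, "y": 0, "z": 0, "ax": 0, "ay": 0, "az": 0},
    {"x": 0, "y": 0, "z": 0, "ax": 0, "ay": 0, "az": 0},
    {"x": 0, "y": 0, "z": 0, "ax": 0, "ay": 0, "az": 0},
    {"x": 0, "y": 0, "z": 0, "ax": 0, "ay": 0, "az": 0},
    {"x": 0, "y": 0, "z": 0, "ax": 0, "ay": 0, "az": 0},
    {"x": 0, "y": 0, "z": 0, "ax": 0, "ay": 0, "az": 0},
    {"x": 0, "y": 0, "z": 0, "ax": 0, "ay": 0, "az": 0},
  ],
  jaw=0,
)

```text
time: 55.03
tool_pos: [444.8, -240.7, 22.4]
orientation: [-3.133, 0.214, -0.0]
ft_force: [0.9, 3.2, 0.2]
width: 61.5
finger_force: 50.0
```

Call:
move_arm(
  commands=[
    {"x": 0, "y": 0, "z": -0.1, "ax": 0, "ay": 0, "az": 0},
    {"x": 0, "y": 0, "z": -0.2, "ax": 0, "ay": 0, "az": 0},
    {"x": 0, "y": 0, "z": -0.2, "ax": 0, "ay": 0, "az": 0},
    {"x": 0, "y": 0, "z": -0.2, "ax": 0, "ay": 0, "az": 0},
    {"x": 0, "y": 0, "z": -0.15, "ax": 0, "ay": 0, "az": 0},
    {"x": 0, "y": 0, "z": 0, "ax": 0, "ay": 0, "az": 0},
    {"x": 0, "y": 0, "z": 0, "ax": 0, "ay": 0, "az": 0},
  ],
)

```text
time: 55.62
tool_pos: [444.4, -242.5, 150.1]
orientation: [3.132, -0.217, 0.001]
ft_force: [0.0, 0.7, -5.5]
width: 61.6
finger_force: 50.0
```

Run:
```python
from h import *
s,M,y=tool();print(s['tool_pos'],y,s['width'],s['ft_force'])
go((562,-371.3,150))
```

```text
[ 444.41059345 -242.47338454  150.05502734] -0.1380224263057245 61.56303652176941 [ 0.04802628  0.68503827 -5.53026121]
 shift shares [0.895 0.743 0.003] rows>= 4.2
```

Call:
move_arm(
  commands=[
    {"x": 0.149, "y": 0.1238, "z": 0, "ax": 0, "ay": 0, "az": 0},
    {"x": 0.149, "y": 0.1238, "z": 0, "ax": 0, "ay": 0, "az": 0},
    {"x": 0.149, "y": 0.1238, "z": 0, "ax": 0, "ay": 0, "az": 0},
    {"x": 0.149, "y": 0.1238, "z": 0, "ax": 0, "ay": 0, "az": 0},
    {"x": 0.149, "y": 0.1238, "z": 0, "ax": 0, "ay": 0, "az": 0},
    {"x": 0.149, "y": 0.1238, "z": 0, "ax": 0, "ay": 0, "az": 0},
    {"x": 0, "y": 0, "z": 0, "ax": 0, "ay": 0, "az": 0},
    {"x": 0, "y": 0, "z": 0, "ax": 0, "ay": 0, "az": 0},
    {"x": 0, "y": 0, "z": 0, "ax": 0, "ay": 0, "az": 0},
    {"x": 0, "y": 0, "z": 0, "ax": 0, "ay": 0, "az": 0},
  ],
)

```text
time: 56.45
tool_pos: [561.0, -368.8, 148.1]
orientation: [-3.133, 0.214, 0.005]
ft_force: [-0.2, 0.1, -3.6]
width: 61.8
finger_force: 50.0
```

Call:
move_arm(
  commands=[
    {"x": 0, "y": 0, "z": 0.1, "ax": 0, "ay": 0, "az": 0},
    {"x": 0, "y": 0, "z": 0.12, "ax": 0, "ay": 0, "az": 0},
    {"x": 0, "y": 0, "z": 0.12, "ax": 0, "ay": 0, "az": 0},
    {"x": 0, "y": 0, "z": 0.1, "ax": 0, "ay": 0, "az": 0},
    {"x": 0, "y": 0, "z": 0.1, "ax": 0, "ay": 0, "az": 0},
    {"x": 0, "y": 0, "z": 0.08, "ax": 0, "ay": 0, "az": 0},
    {"x": 0, "y": 0, "z": 0.04, "ax": 0, "ay": 0, "az": 0},
    {"x": 0, "y": 0, "z": 0, "ax": 0, "ay": 0, "az": 0},
    {"x": 0, "y": 0, "z": 0, "ax": 0, "ay": 0, "az": 0},
  ],
)

```text
time: 57.2
tool_pos: [562.2, -370.1, 51.2]
orientation: [3.134, -0.215, 0.0]
ft_force: [0.8, 0.5, -3.9]
width: 61.8
finger_force: 50.0
```

Call:
move_arm(
  commands=[
    {"x": 0, "y": 0, "z": 0.015, "ax": 0, "ay": 0, "az": 0},
    {"x": 0, "y": 0, "z": 0, "ax": 0, "ay": 0, "az": 0},
    {"x": 0, "y": 0, "z": 0, "ax": 0, "ay": 0, "az": 0},
  ],
)

```text
time: 57.45
tool_pos: [562.5, -370.3, 49.3]
orientation: [3.134, -0.215, 0.001]
ft_force: [-0.2, -0.5, -3.7]
width: 61.8
finger_force: 50.0
```

Call:
move_arm(
  commands=[
    {"x": 0, "y": 0, "z": 0.015, "ax": 0, "ay": 0, "az": 0},
    {"x": 0, "y": 0, "z": 0, "ax": 0, "ay": 0, "az": 0},
    {"x": 0, "y": 0, "z": 0, "ax": 0, "ay": 0, "az": 0},
  ],
)

```text
time: 57.7
tool_pos: [562.5, -370.4, 46.7]
orientation: [3.134, -0.215, 0.001]
ft_force: [0.7, -0.5, -3.7]
width: 61.9
finger_force: 50.0
```

Call:
move_arm(
  commands=[
    {"x": 0, "y": 0, "z": 0.013, "ax": 0, "ay": 0, "az": 0},
    {"x": 0, "y": 0, "z": 0, "ax": 0, "ay": 0, "az": 0},
    {"x": 0, "y": 0, "z": 0, "ax": 0, "ay": 0, "az": 0},
  ],
)

```text
time: 57.95
tool_pos: [562.8, -370.5, 45.5]
orientation: [3.133, -0.214, 0.002]
ft_force: [-1.2, -0.4, 2.5]
width: 61.3
finger_force: 50.0
```

Call:
move_arm(
  commands=[
    {"x": 0, "y": 0, "z": 0.01, "ax": 0, "ay": 0, "az": 0},
    {"x": 0, "y": 0, "z": 0, "ax": 0, "ay": 0, "az": 0},
    {"x": 0, "y": 0, "z": 0, "ax": 0, "ay": 0, "az": 0},
  ],
)

```text
time: 58.2
tool_pos: [563.0, -370.6, 45.0]
orientation: [3.133, -0.214, 0.003]
ft_force: [-1.8, 1.3, 7.5]
width: 61.5
finger_force: 50.0
```

Contact near the expected height with no side force. Release, clear off, and check both yokes.

Call:
move_arm(
  commands=[
    {"x": 0, "y": 0, "z": -0.008, "ax": 0, "ay": 0, "az": 0},
    {"x": 0, "y": 0, "z": 0, "ax": 0, "ay": 0, "az": 0},
  ],
)

```text
time: 58.37
tool_pos: [563.0, -370.5, 45.0]
orientation: [3.133, -0.214, 0.003]
ft_force: [-0.4, 0.6, 3.7]
width: 61.4
finger_force: 50.0
```

Call:
move_arm(
  commands=[
    {"x": 0, "y": 0, "z": 0, "ax": 0, "ay": 0, "az": 0},
    {"x": 0, "y": 0, "z": 0, "ax": 0, "ay": 0, "az": 0},
    {"x": 0, "y": 0, "z": 0, "ax": 0, "ay": 0, "az": 0},
    {"x": 0, "y": 0, "z": 0, "ax": 0, "ay": 0, "az": 0},
    {"x": 0, "y": 0, "z": 0, "ax": 0, "ay": 0, "az": 0},
  ],
  jaw=1,
)

```text
time: 58.78
tool_pos: [561.9, -370.1, 43.7]
orientation: [-3.134, 0.216, 0.001]
ft_force: [-0.4, 0.3, -0.7]
width: 83.7
finger_force: 0.0
```

Call:
move_arm(
  commands=[
    {"x": 0, "y": 0, "z": -0.1, "ax": 0, "ay": 0, "az": 0},
    {"x": 0, "y": 0, "z": -0.15, "ax": 0, "ay": 0, "az": 0},
    {"x": 0, "y": 0, "z": -0.2, "ax": 0, "ay": 0, "az": 0},
    {"x": 0, "y": 0, "z": -0.25, "ax": 0, "ay": 0, "az": 0},
    {"x": 0, "y": 0, "z": -0.25, "ax": 0, "ay": 0, "az": 0},
    {"x": 0, "y": 0, "z": -0.25, "ax": 0, "ay": 0, "az": 0},
    {"x": 0, "y": 0, "z": -0.2, "ax": 0, "ay": 0, "az": 0},
  ],
)

```text
time: 59.37
tool_pos: [562.6, -370.3, 257.5]
orientation: [3.133, -0.215, 0.004]
ft_force: [1.3, 0.6, 0.6]
width: 87.3
finger_force: 0.0
```

Call:
move_arm(
  commands=[
    {"x": 0, "y": -0.25, "z": 0, "ax": 0, "ay": 0, "az": 0},
    {"x": 0, "y": -0.25, "z": 0, "ax": 0, "ay": 0, "az": 0},
    {"x": 0, "y": -0.25, "z": 0, "ax": 0, "ay": 0, "az": 0},
    {"x": 0, "y": -0.25, "z": 0, "ax": 0, "ay": 0, "az": 0},
    {"x": 0, "y": -0.25, "z": 0, "ax": 0, "ay": 0, "az": 0},
    {"x": 0, "y": -0.25, "z": 0, "ax": 0, "ay": 0, "az": 0},
    {"x": 0, "y": -0.25, "z": 0, "ax": 0, "ay": 0, "az": 0},
    {"x": 0, "y": -0.25, "z": 0, "ax": 0, "ay": 0, "az": 0},
    {"x": 0, "y": -0.25, "z": 0, "ax": 0, "ay": 0, "az": 0},
    {"x": 0, "y": 0, "z": 0, "ax": 0, "ay": 0, "az": 0},
    {"x": 0, "y": 0, "z": 0, "ax": 0, "ay": 0, "az": 0},
  ],
)

```text
time: 60.28
tool_pos: [608.3, -31.9, 254.3]
orientation: [-3.134, 0.205, -0.0]
ft_force: [-0.4, -0.9, -0.5]
width: 86.7
finger_force: 0.0
```

```bash
python3 fit.py
python3 - <<'E'
from h import *
for c in('scene','top'):
    vision.get_image(c)
    for t in('yoke1','knob','dish','funnel','thermo_case','rod1'): print(c,t,[(round(r['conf'],2),np.round(r['point']).tolist()) for r in models.landmark_of(t,c) if r['conf']>.4])
E
```

```text
60.3833 [608.193119   -36.75316833 253.87859861]
285.7 xyz [ 563.4 -368.7   22.5] yaw,pitch(x),roll(y) [ 1.41  -0.021 -0.108] flat cost 286.7
358.0 xyz [ 464.7 -360.7   20.8] yaw,pitch(x),roll(y) [1.442 0.024 0.063] flat cost 362.2
scene yoke1 [(0.91, [462.0, -362.0, 20.0]), (0.88, [318.0, -220.0, 1.0]), (0.79, [559.0, -369.0, 23.0]), (0.75, [247.0, -325.0, -0.0]), (0.52, [708.0, 324.0, -2.0])]
scene knob []
scene dish []
scene funnel []
scene thermo_case []
scene rod1 []
top yoke1 [(0.97, [465.0, -355.0, 23.0]), (0.6, [324.0, -216.0, 2.0]), (0.59, [559.0, -370.0, 19.0]), (0.55, [245.0, -323.0, 1.0])]
top knob []
top dish [(0.6, [645.0, -219.0, -1.0]), (0.49, [709.0, 323.0, -2.0])]
top funnel [(0.81, [707.0, 324.0, -2.0])]
top thermo_case [(0.9, [572.0, 17.0, 3.0]), (0.71, [562.0, -372.0, 18.0])]
top rod1 []
```

Run:
```python
from h import *
for c in('top','scene'):
    g=vision.get_image(c).astype(float); gr=g.mean(2)
    for n,q in(('y2',(562.3,-370.3,76)),('y1',(466,-359,76))):
        u,v=proj(c,q)[0]; ui,vi=int(round(u)),int(round(v)); w=gr[vi-5:vi+6,ui-6:ui+7]
        k=np.clip(w-np.median(w)-15,0,None); yy,xx=np.mgrid[-5:6,-6:7]
        if k.sum()>0: p=(ui+(k*xx).sum()/k.sum(),vi+(k*yy).sum()/k.sum()); print(c,n,np.round((u,v),1),np.round(p,1),k.max().round(),atz(c,p,76).round(1))
        if c=='scene': print(w.astype(int))
```

```text
top y2 [470.1 230.7] [471.2 229.8] 68.0 [[ 564.8 -373.3   76. ]]
top y1 [465.8 267. ] [466.9 266.9] 26.0 [[ 466.3 -361.8   76. ]]
scene y2 [190.  207.1] [188.  204.8] 54.0 [[ 560.5 -384.    76. ]]
[[130 128 119 117 101  93  78  77  70  47  36  35  25]
 [ 96  91  84  77  71  72  70  62  54  33  27  31  35]
 [ 69  70  67  70  73  76  78  60  40  33  31  36  28]
 [ 66  70  71  94 117 123 118  81  46  30  28  31  31]
 [ 63  65  73 107 134 140 137 108  62  35  33  35  31]
 [ 65  64  70  88 111 121 119 100  68  59  42  34  32]
 [ 73  69  69  73  81  87  86  75  70  67  60  55  40]
 [ 68  69  72  69  70  71  71  70  71  67  73  69  61]
 [ 68  68  65  67  68  68  67  70  72  72  74  76  72]
 [ 71  70  69  67  72  72  69  71  75  77  75  81  76]
 [ 70  72  72  72  73  76  79  76  80  75  76  74  75]]
scene y1 [226.4 197.4] [222.9 192.7] 95.0 [[ 459.2 -387.1   76. ]]
[[143 141 131 123 119 110  94  78  63  48  39  37  33]
 [117 106  91  76  70  55  44  37  30  28  33  30  33]
 [ 71  51  47  43  35  37  31  32  36  38  35  33  34]
 [ 34  30  28  28  29  46  52  53  49  36  33  33  30]
 [ 31  32  34  33  47  60  62  63  62  39  33  29  32]
 [ 30  32  31  34  43  54  61  59  54  32  27  35  32]
 [ 32  36  28  34  39  46  43  40  33  33  31  29  31]
 [ 32  30  25  33  31  27  32  35  30  34  33  29  32]
 [ 34  33  31  29  28  27  32  32  32  31  28  38  35]
 [ 33  35  31  28  35  32  32  36  35  35  32  36  39]
 [ 32  31  34  33  29  31  30  40  38  35  41  32  36]]
```

Both crown holes sit where flat-seated yokes would show them, within 1 px and with the same small offset. The lid is shut and the arm is clear, so I'm handing in.

```bash
python3 -c "from plant import job_done; print(job_done())"
```

```text
the job is handed in; nothing more can be done
None
```

The job is handed in: all three rods are down in wells 2, 4 and 5, the lid was pushed fully home, and both dark yokes hang flat astride the bar; one first seated crooked, so I took it off and hung it again.

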